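# Square the row of test cards and close the carrier's cover

## Robot

A 6-joint arm with a two-finger parallel gripper is mounted at the origin on a cart in front of the work surface, level with it; the furniture and walls round the work are solid. World frame = base frame: x ahead of the robot, y to its left, z up, the work surface at z = 0. Lengths are in m, angles in rad, forces in N, time in s.
With the tool pointing down it reaches from about 0.35 to 0.975 m from the base axis. Payload 4.9 kg.
Tool frame: the origin (TCP) lies midway between the tips of the shut fingers; the grasp point (between the pads) lies 19 mm behind it (arm.grip_depth is the distance from the TCP to the grasp point, in m); z points along the fingers, y is the direction in which the jaws open and shut (so a half turn about z gives the same grasp; the last joint's range is limited). The gripper opens to 85 mm and grips with 20 to 120 N. Pads are 22 mm wide; open, the fingers measure 114 mm over their backs; the gripper's body (76 mm by 85 mm) begins 54 mm behind the grasp point. The pads swing forward as they close: fully open they stand 13 mm farther back than shut.
Start: joints at [-1.447, 0.053, 1.613, -0, 1.476, -0.119], TCP at [0.15, -0.607, 0.2] pointing down, gripper open.
Joint ranges: [-3.01, 3.01], [-1.01, 2.22], [0.06, 2.58], [-1.02, 4.17], [0.09, 2.62], [-3.14, 3.14]. Speed limits (rad/s): [2.57, 2.57, 3.14, 3.14, 3.14, 3.14].

## Interface

Orientations are given as a 3x3 rotation matrix whose columns are the frame's x, y, z axes.
In Python, from workcell import arm, snapshot, job gives the robot as it stands.
- The arm moves only by the tool jog_arm, never from a script. Its argument "deltas" is a list of rows, each a list of 7 numbers: the shift along the tool's x, y, z in cm, then the turn, a rotation vector about the tool's x, y, z in rad, then the gripper command: -1 is shut, 1 is fully open, values between are in proportion. A call has 1 to 10 rows; each row shifts and turns the commanded pose from where the row before left it, along the tool's axes as they then stand; what a row does not reach is not made up. A row lasts 1/12 s, in which the tool goes at most 41.7 mm and 7.16 degrees, less where a joint would pass 70% of its speed; a pose out of reach is approached as far as the arm can. A call with a gripper value outside its range is refused whole. The fingers move at their own pace and stop on an object; the grip force is fixed at half the most. Time passes only in rows, so rows that do not move let the fingers close. It gives the time, the measured TCP pose, the force and the opening at its end, in the units of the state.
- arm.sense(): the state, without advancing time (a new reading comes with each control period).
- snapshot(name): name is "scene" or "side" or "wrist"; returns a dict with "color" (400x640x3 uint8, blue, green, red), "fx", "fy", "cx", "cy" (pixels), "extrinsics" (4x4, takes a point from world to camera coordinates); the wrist camera has in their place "mount" (4x4, takes a point from camera to tool coordinates, whose origin is the TCP and whose axes are the flange's). Camera axes: x right, y down, z forward; pixel columns grow to the right and rows downward; lengths in m; the calibration is good to about 2 mm. A picture is of the moment at which its call begins: read the wrist's pose just before it. There is no depth.
- job.sign_off(): hands the job in, once; it reports no verdict.
The state is a dict: "t": time; "q": joint angles; "dq": joint speeds; "tau": joint torques, N m; "tool_pos": TCP position; "tool_rot": TCP orientation; "contact_force": force on the tool from outside, world axes, zero at the start; "wrist_torque": the same for the moment, N m; "opening": finger opening in m.
Only numpy, scipy, OpenCV 4.12 (cv2) and the standard library are available. Lean on these libraries where they do the work, as an engineer would, in place of code of your own. Each camera call takes 0.05 s, during which the arm holds its last target.

## Task

Get the card carrier ready for transport: push the sliding follower so that the five leaning test cards stand upright and tight against the backstop, then lift the dark metal cover by its bar and lower it, level and gently and without dropping it, over the two guide pins until it sits flat on both pillars. Only then swing the latch fully over the end of the cover, and let go. Leave the white box, the small bottle and the cup where they are.

Things in the scene. Friction and masses are not known exactly. Their poses are not given: they have to be found in the camera images.
- carrier: Fixed carrier for test cards: grey base plate 126x204x12 mm (x, y, z) with an aluminium trough along x. Origin on the table, under the middle of the closed row and midway between the pins; x points along the trough to the backstop (away from the robot at yaw 0), y to the latch end, z up. Two grey pillars 34x26 mm at x=0, y=+64 and -64 mm; their flat tops, 68 mm up, are the cover's seat.
- pin_latch_end (a point): Top of the steel guide pin on the pillar at the latch end (carrier x=0, y=+64 mm), 94 mm above the table. The pin is 10 mm in diameter and stands 26 mm above the pillar's top; its last 8 mm taper to 4 mm diameter.
- pin_plain_end (a point): Top of the same kind of guide pin at the other end (carrier x=0, y=-64 mm), 94 mm above the table.
- backstop (a point): Middle of the top edge of the backstop's inner face (carrier x=+15 mm), 66 mm above the table. Fixed upright wall, 8 mm thick, 84 wide.
- follower (a joint): Sliding upright wall that the cards lean on, 8 mm thick, 68 wide, top 66 mm above the table. Value in m: its gap from home. 0 = row tight and upright against the backstop (its front face then at carrier x=-23 mm); larger = further from the backstop, up to 0.040. Slides at about 2 N and stays where it is left.
- follower_face (a point): Middle of the follower's front face (away from the backstop), 56 mm above the table, 10 mm under its top edge: push here along the carrier's +x. Below, a fin 12 mm wide, 22 long, top 46 mm above the table, stands out in front of the wall and can be pinched too. Axes as the carrier's.
- cover_grip (a point): Centre of the grip bar of the loose dark grey metal cover (0.24 to 0.4 kg), level on the table at the start. Bar 60 mm long along x, 16 wide (y), 14 tall, carried by a post 14 mm wide at each end (inner faces x=+20 and -20), open between. Plate top 40 mm below. The cover is the same turned half round. Seated, this point is 116 mm above the table over the carrier's origin, x along the carrier's x.
- cover_under (a point): Centre of the underside of the cover's plate, 48 mm below the bar centre; same axes. Plate 68x164x8 mm (x, y, z) with through holes of 12 mm diameter at y=+64 and -64 mm, x=0. Two lips (6 mm thick, 66 wide, inner faces at x=+26 and -26 mm) hang 14 mm below this point; they close round the outside of backstop and follower.
- latch (a joint): Steel latch that swings level about an upright post at the +y end of the carrier. Value in rad: 0 = open (lever along the carrier's +x, hook clear of the cover); grows counter-clockwise from above; 1.571 = stop, closed (lever along +y, hook 3 mm above the end of the seated cover). About 1 N at the knob moves it; it stays where left.
- latch_knob (a point): Grip point on the axis of the round upright knob at the end of the latch lever: knob 14 mm diameter, its top 130 mm above the table, the lever's top 87 mm. This point is 112 mm up, 40 mm from the latch's axis.
- latch_hinge (a point): Point on the latch's vertical axis at the height of the knob grip point; fixed in the carrier at x=0, y=+101 mm.
- card_1_centre (a point): Centre of test card 1 counted from the backstop: flat white rigid plastic card with six clear columns, 6 mm thick (x), 70 wide (y), 53 tall (z), 25 g. At the start it leans about 25 to 35 degrees towards the follower, foot on the trough floor 12 mm above the table; upright its centre is 38 mm above the table.
- card_2_centre (a point): Centre of test card 2 counted from the backstop: flat white rigid plastic card with six clear columns, 6 mm thick (x), 70 wide (y), 53 tall (z), 25 g. At the start it leans about 25 to 35 degrees towards the follower, foot on the trough floor 12 mm above the table; upright its centre is 38 mm above the table.
- card_3_centre (a point): Centre of test card 3 counted from the backstop: flat white rigid plastic card with six clear columns, 6 mm thick (x), 70 wide (y), 53 tall (z), 25 g. At the start it leans about 25 to 35 degrees towards the follower, foot on the trough floor 12 mm above the table; upright its centre is 38 mm above the table.
- card_4_centre (a point): Centre of test card 4 counted from the backstop: flat white rigid plastic card with six clear columns, 6 mm thick (x), 70 wide (y), 53 tall (z), 25 g. At the start it leans about 25 to 35 degrees towards the follower, foot on the trough floor 12 mm above the table; upright its centre is 38 mm above the table.
- card_5_centre (a point): Centre of test card 5 counted from the backstop: flat white rigid plastic card with six clear columns, 6 mm thick (x), 70 wide (y), 53 tall (z), 25 g. At the start it leans about 25 to 35 degrees towards the follower, foot on the trough floor 12 mm above the table; upright its centre is 38 mm above the table.
- white_box_centre (a point): White closed plastic box, 81x77x76 mm, a bystander standing on the table; point half-way up its middle.
- ointment_bottle_centre (a point): Small white bottle, 30 mm diameter, 55 mm tall, a bystander standing on the table; point half-way up its middle.
- steel_cup_centre (a point): Plain round cup, 66 mm diameter, 42 mm tall, a bystander standing on the table; point half-way up its middle.
Not all that is in view belongs to the job. Several things have the shape of the carrier; the one meant has the colours described above.

How it is judged:
By the outcome, as a careful person would: the job done as asked, in the order asked, and still so for the second after the job is handed in, with the robot touching nothing.
It also fails if it takes over 64 s, if anything falls off the work surface, if the arm or the gripper's body presses on something with over 40 N, if the wrist force passes 120 N, or if a joint passes its speed limit or range.

## Working session

There is one attempt and no reset: what is moved stays moved. The work goes in short steps, Python scripts to look and compute and a tool call to move; the robot and the scene stay as the last step left them, time stands still between calls to the robot, and variables do not carry over. Pictures are saved under pics/ and viewed, and the job is handed in when it is done.

Besides the shell and the picture viewer there is one more tool, called after "Request:" as name(argument=value, ...) on one line, values as JSON. jog_arm: Moves the arm, as the interface text tells. Its arguments: {"type":"object","properties":{"deltas":{"type":"array","items":{"type":"array","items":{"type":"number"}}}},"required":["deltas"]}

```bash
ls; mkdir -p pics
cat > h.py <<'E'
import numpy as np, cv2
from workcell import arm, snapshot, job
def snap(n,name):
    s=arm.sense(); d=snapshot(n); cv2.imwrite(f'pics/{name}.png',d['color'])
    import pickle
    if n=='wrist':
        T=np.eye(4);T[:3,:3]=np.array(s['tool_rot']);T[:3,3]=s['tool_pos']
        d['extrinsics']=np.linalg.inv(T@np.array(d['mount']))
    pickle.dump(dict(d),open(f'pics/{name}.pkl','wb')); return d
def load(name):
    import pickle; return pickle.load(open(f'pics/{name}.pkl','rb'))
def ray(d,u,v):
    E=np.array(d['extrinsics']);R=E[:3,:3];t=E[:3,3]
    r=R.T@np.array([(u-d['cx'])/d['fx'],(v-d['cy'])/d['fy'],1]); return -R.T@t, r
def plane(d,u,v,z):
    c,r=ray(d,u,v); return c+r*(z-c[2])/r[2]
def proj(d,p):
    E=np.array(d['extrinsics']);q=E[:3,:3]@np.array(p)+E[:3,3]
    return q[0]/q[2]*d['fx']+d['cx'],q[1]/q[2]*d['fy']+d['cy']
def tri(obs):
    A=np.zeros((3,3));b=np.zeros(3)
    for d,u,v in obs:
        c,r=ray(d,u,v);r/=np.linalg.norm(r);P=np.eye(3)-np.outer(r,r);A+=P;b+=P@c
    return np.linalg.solve(A,b)
E
python3 - <<'E'
from h import *
for n in('scene','side','wrist'):
    d=snap(n,n+'0'); print(n,d['fx'],np.round(d['extrinsics'],3).tolist())
s=arm.sense();print(s['t'],s['tool_pos'],np.round(s['tool_rot'],3),s['opening'],np.round(load('wrist0').get('mount'),3))
E
```

```text
pics
scene 482.0451411977374 [[0.692, -0.721, -0.023, -0.4], [-0.343, -0.3, -0.89, 0.301], [0.635, 0.624, -0.455, 1.403], [0.0, 0.0, 0.0, 1.0]]
side 483.27799992412156 [[0.967, -0.255, -0.007, -0.581], [-0.136, -0.488, -0.862, 0.177], [0.217, 0.834, -0.507, 1.448], [0.0, 0.0, 0.0, 1.0]]
wrist 353.3981224243619 [[0.24, -0.971, -0.001, -0.625], [-0.919, -0.227, 0.322, -0.041], [-0.312, -0.077, -0.947, 0.381], [0.0, 0.0, 0.0, 1.0]]
0.15 [ 0.15019113 -0.60611455  0.19871701] [[ 0.971  0.24  -0.   ]
 [ 0.24  -0.971  0.002]
 [ 0.    -0.002 -1.   ]] 0.08553982203228677 [[-0.001 -0.947 -0.322  0.083]
 [ 1.    -0.001  0.001  0.   ]
 [-0.001 -0.322  0.947 -0.175]
 [ 0.     0.     0.     1.   ]]
```

View pics/scene0.png

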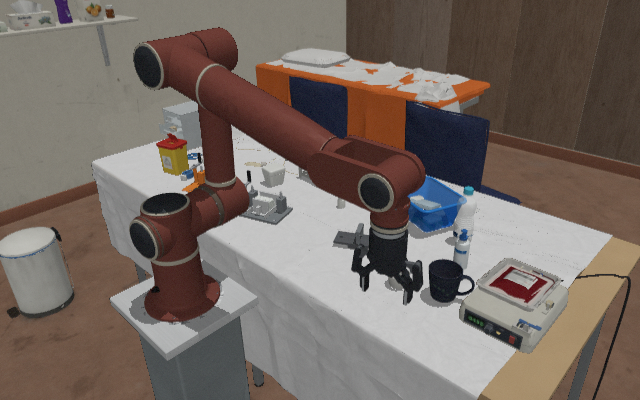

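View pics/side0.png

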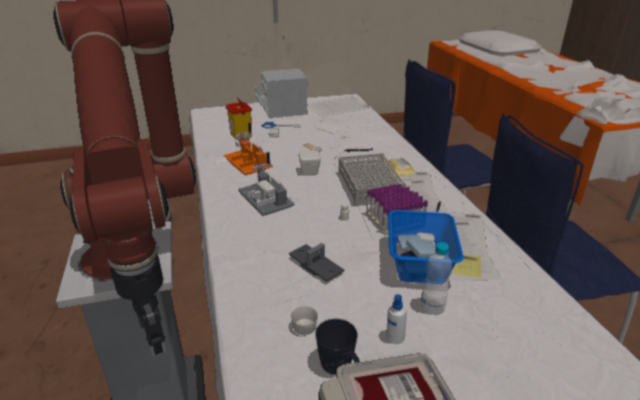

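View pics/wrist0.png

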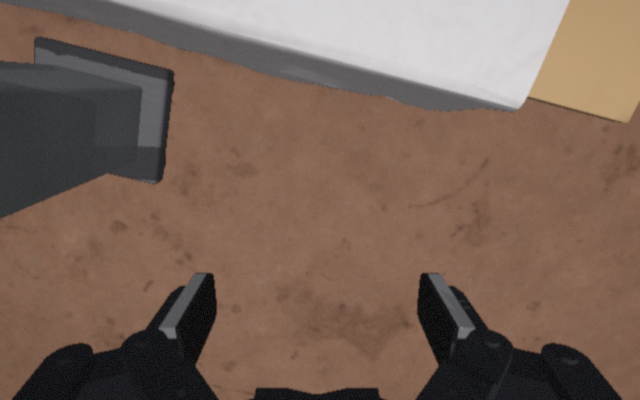

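The side view shows a grey carrier at (265,195), an orange look-alike at (250,157) and the dark cover at (317,262). The grey one matches the described colours, so I'll confirm it with an enlarged crop.

Run:
```python
from h import *
a=load('side0')['color'];b=load('scene0')['color']
c=cv2.resize(a[130:290,215:375],(800,600) if 0 else (600,600),interpolation=cv2.INTER_CUBIC);cv2.imwrite('pics/c1.png',c)
c=cv2.resize(b[150:270,200:360],(800,600),interpolation=cv2.INTER_CUBIC);cv2.imwrite('pics/c2.png',c)
d=load('side0')
for n,u,v,z in[('carr',265,195,.012),('cov',317,262,.01),('box',309,168,.0),('cup',304,330,0),('bot',344,218,0)]: print(n,plane(d,u,v,z).round(3))
```

```text
carr [0.479 0.216 0.012]
cov [ 0.559 -0.2    0.01 ]
box [ 0.688  0.402 -0.   ]
cup [ 0.462 -0.437  0.   ]
bot [0.711 0.015 0.   ]
```

View pics/c1.png

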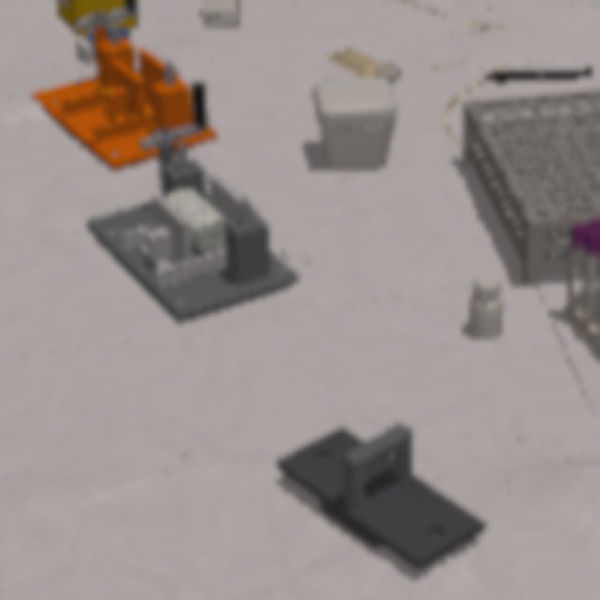

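View pics/c2.png

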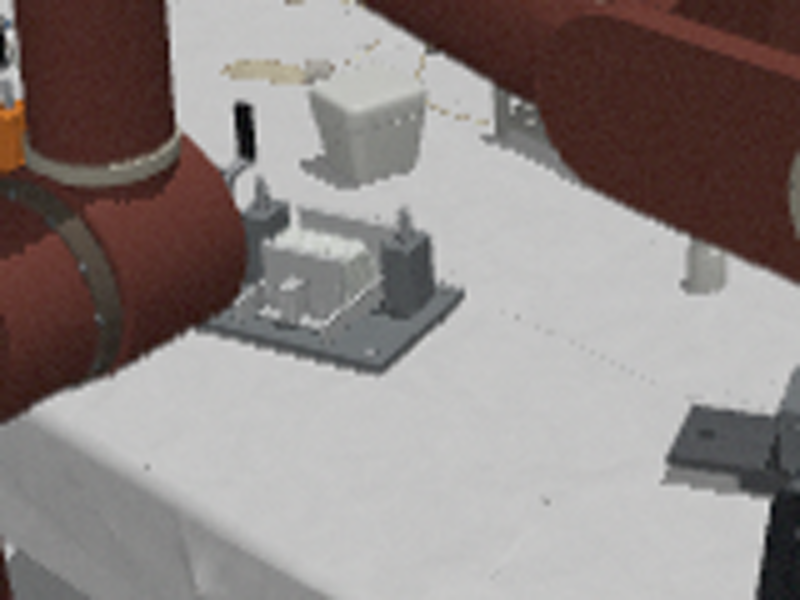

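Run:
```python
from h import *
d=load('side0')
f=lambda u,v,z:plane(d,215+u*160/600,130+v*160/600,z)
L,F,R=f(90,225,.012),f(180,320,.012),f(297,280,.012)
print(L,F,R,'centre',(L+R)/2, np.linalg.norm(L-F),np.linalg.norm(R-F))
y=(L-F);x=(R-F);print('yaw from y',np.arctan2(-y[0],y[1]),'from x',np.arctan2(x[1],x[0]))
A,B=f(397,430,.077),f(352,462,.077);print('bar',f(380,450,.077))
p=[f(280,465,.022),f(415,568,.022),f(485,525,.022),f(345,432,.022)];print(np.round(p,3),np.mean(p,0))
v=p[0]-p[1];print('cover yaw',np.arctan2(-v[0],v[1]))
h=[f(325,452,.022),f(437,530,.022)];v=h[0]-h[1];print(np.mean(h,0),np.linalg.norm(v),np.arctan2(-v[0],v[1]))
```

```text
[0.39393166 0.27749274 0.012     ] [0.44957197 0.08533369 0.012     ] [0.56497077 0.12401091 0.012     ] centre [0.47945121 0.20075183 0.012     ] 0.20005235392905596 0.12170789077704779
yaw from y 0.2818454258288607 from x 0.323394892736145
bar [ 0.54881855 -0.23069146  0.077     ]
[[ 0.488 -0.158  0.022]
 [ 0.555 -0.302  0.022]
 [ 0.619 -0.27   0.022]
 [ 0.547 -0.129  0.022]] [ 0.55218069 -0.21475032  0.022     ]
cover yaw 0.4380349160599078
[ 0.55407281 -0.20822251  0.022     ] 0.12854186430306203 0.4639479572632185
```

The crop shows grey plates, aluminium and a grey follower, so the grey carrier at side (265,195) is the right one and the orange one is a decoy. I'll go to a wrist view over the cover, which is on the way.

Request:
jog_arm(deltas=[[1.5,-0.8,-1,0,0,0,1],[3.4,-1.9,-1,0,0,0,1],[3.4,-1.9,-1,0,0,0,1],[3.4,-1.9,-1,0,0,0,1],[3.4,-1.9,-1,0,0,0,1],[3.4,-1.9,0,0,0,0,1],[3.4,-1.9,0,0,0,0,1],[3.4,-1.9,0,0,0,0,1],[3.4,-1.9,0,0,0,0,1],[3.4,-1.9,0,0,0,0,1]])

```text
t: 0.98
tool_pos: [0.4202, -0.3533, 0.2504]
tool_rot: [[0.971, 0.241, 0.001], [0.241, -0.971, -0.0], [0.001, 0.0, -1.0]]
contact_force: [0.2, -0.6, -0.2]
opening: 0.0857
```

Request:
jog_arm(deltas=[[3.4,-1.9,0,0,0,0,1],[3.4,-1.9,0,0,0,0,1],[3.4,-1.9,0,0,0,0,1],[3.4,-1.9,0,0,0,0,1],[3.4,-1.9,0,0,0,-0.05,1],[3,-1.7,0,0,0,-0.05,1],[1.5,-1,0,0,0,-0.05,1],[0.5,-0.3,0,0,0,-0.05,1],[0,0,0,0,0,0,1]])

```text
t: 1.73
tool_pos: [0.5999, -0.1759, 0.25]
tool_rot: [[0.902, 0.432, 0.0], [0.432, -0.902, 0.001], [0.0, -0.001, -1.0]]
contact_force: [0.4, 0.4, 0.4]
opening: 0.0854
```

Run:
```python
from h import *
d=snap('wrist','w1');s=arm.sense();print(s['t'],s['tool_pos'],np.round(s['tool_rot'],3).tolist(),s['q'],s['contact_force'])
```

```text
1.7833 [ 0.59927022 -0.17706968  0.24991894] [[0.903, 0.429, -0.0], [0.429, -0.903, 0.0], [-0.0, -0.0, -1.0]] [-4.06349686e-01  2.78423885e-02  1.55528920e+00  5.15509643e-05
  1.55873022e+00  7.20597327e-01] [-0.28133309  0.44414082 -0.06352602]
```

View pics/w1.png

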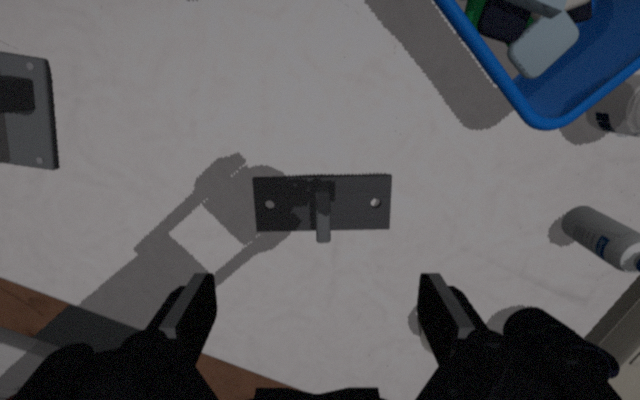

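The wrist view shows the cover clearly: holes near (270,204) and (375,202), the bar from (322,180) to (323,240). I'll refine these numerically.

Run:
```python
from h import *
d=load('w1');g=cv2.cvtColor(d['color'],cv2.COLOR_BGR2GRAY)
cv2.imwrite('pics/w1c.png',cv2.resize(g[160:250,240:400],(800,450),interpolation=cv2.INTER_CUBIC))
# holes: bright blobs
for (u,v) in[(270,204),(375,202)]:
    p=g[v-9:v+10,u-9:u+10].astype(float);w=np.clip(p-np.median(p)-12,0,None);yy,xx=np.mgrid[-9:10,-9:10]
    cu,cv_=u+(w*xx).sum()/w.sum(),v+(w*yy).sum()/w.sum();print(cu,cv_,w.max())
    print(plane(d,cu,cv_,.022),plane(d,cu,cv_,.014))
c=[plane(d,*q,.022) for q in[(253,177),(391,174),(390,230),(257,232)]];print(np.round(c,4),np.mean(c,0))
print('bar ends',plane(d,323,186,.069),plane(d,323,241,.069), plane(d,323,213,.069))
```

```text
269.38053553038105 203.88619979402677 44.0
[ 0.52751266 -0.14820648  0.022     ] [ 0.52458117 -0.14836428  0.014     ]
373.4846534653465 201.67326732673268 72.0
[ 0.58398783 -0.25983381  0.022     ] [ 0.58217872 -0.26221007  0.014     ]
[[ 0.5499 -0.1178  0.022 ]
 [ 0.6228 -0.262   0.022 ]
 [ 0.5604 -0.2958  0.022 ]
 [ 0.4871 -0.1488  0.022 ]] [ 0.55505003 -0.20611631  0.022     ]
bar ends [ 0.58704609 -0.19005059  0.069     ] [ 0.53046429 -0.21752462  0.069     ] [ 0.56002387 -0.20317159  0.069     ]
```

View pics/w1c.png

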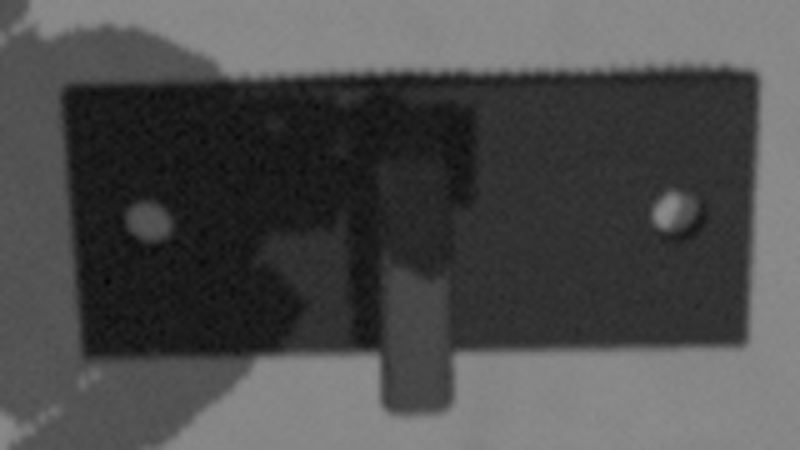

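Request:
jog_arm(deltas=[[0.5,-1.7,0,0,0,0,1],[0.9,-3.5,0,0,0,0,1],[0.9,-3.5,0,0,0,0,1],[0.9,-3.5,0,0,0,0,1],[0.9,-3.5,0,0,0,0,1],[0.9,-3.5,0,0,0,0,1],[0.9,-3.5,0,0,0,0,1],[0.9,-3.5,0,0,0,0,0],[0.9,-3.5,0,0,0,0,-1],[0.9,-3.5,0,0,0,0,-1]])

```text
t: 2.62
tool_pos: [0.5332, 0.1596, 0.2501]
tool_rot: [[0.905, 0.426, 0.001], [0.426, -0.905, 0.0], [0.001, -0.0, -1.0]]
contact_force: [0.2, 0.3, 0.5]
opening: 0.0515
```

Request:
jog_arm(deltas=[[0.9,-3.5,0,0,0,0.07,-1],[0.5,-1.7,0,0,0,0.07,-1],[0,0,0,0,0,0,-1],[0,0,0,0,0,0,-1]])

```text
t: 2.95
tool_pos: [0.5254, 0.2117, 0.2499]
tool_rot: [[0.954, 0.3, 0.0], [0.3, -0.954, -0.0], [0.0, 0.0, -1.0]]
contact_force: [-0.3, -0.3, -0.7]
opening: 0.0006
```

Run:
```python
from h import *
d=snap('wrist','w2');s=arm.sense();print(s['t'],s['tool_pos'],np.round(s['tool_rot'],3).tolist(),s['q'],s['contact_force'])
```

```text
3.0 [0.52569805 0.21091477 0.24984183] [[0.954, 0.298, 0.0], [0.298, -0.954, -0.0], [-0.0, 0.0, -1.0]] [ 2.50432225e-01 -1.11627227e-01  1.69079832e+00 -4.64681374e-04
  1.56245216e+00  1.51816074e+00] [ 0.72932745 -0.57670787 -0.09169542]
```

View pics/w2.png

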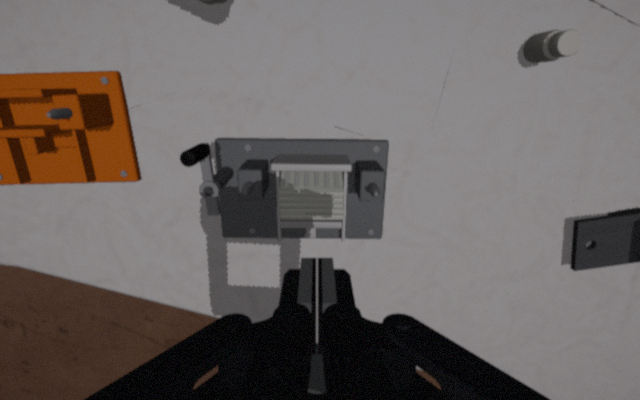

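Run:
```python
from h import *
d=load('w2');cv2.imwrite('pics/w2c.png',cv2.convertScaleAbs(cv2.resize(d['color'][125:255,170:400],(800,452),interpolation=cv2.INTER_CUBIC),alpha=1.5))
```

```text
(no output)
```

View pics/w2c.png

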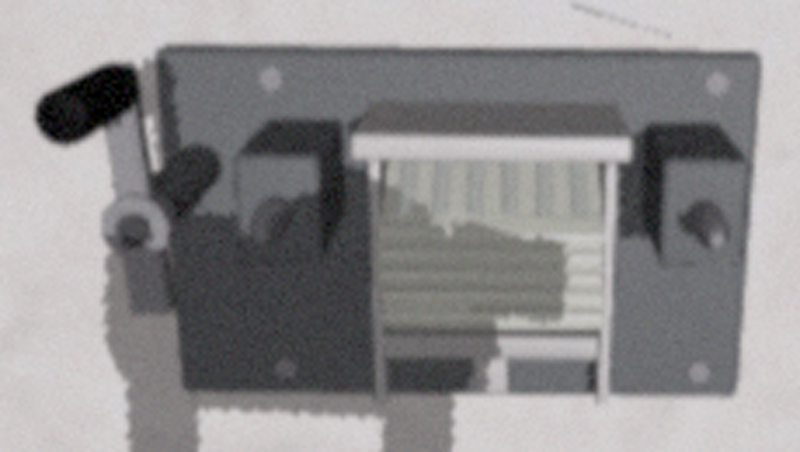

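Run:
```python
from h import *
d=load('w2');c=d['color']
a=cv2.resize(c[165:215,225:265],(400,500),interpolation=cv2.INTER_CUBIC);b=cv2.resize(c[165:215,350:390],(400,500),interpolation=cv2.INTER_CUBIC)
cv2.imwrite('pics/w2p.png',np.hstack([cv2.convertScaleAbs(a,alpha=2.2),cv2.convertScaleAbs(b,alpha=1.6)]))
f=lambda u,v,z:plane(d,170+u/3.478,125+v/3.478,z)
C=[f(160,46,.012),f(760,54,.012),f(737,393,.012),f(184,390,.012)];print(np.round(C,4),np.mean(C,0))
S=[f(270,79,.012),f(717,84,.012),f(700,373,.012),f(284,368,.012)];print(np.round(S,4),np.mean(S,0))
for X in(C,S):
    v=X[0]-X[1];w=X[3]-X[2];print([np.arctan2(-q[0],q[1]) for q in(v,w)],[np.arctan2(q[1],q[0]) for q in(X[0]-X[3],X[1]-X[2])])
print('bs',f(350,160,.066),f(632,160,.066))
```

```text
[[0.5134 0.3293 0.012 ]
 [0.5706 0.1375 0.012 ]
 [0.4525 0.1009 0.012 ]
 [0.3933 0.2945 0.012 ]] [0.48247712 0.21555543 0.012     ]
[[0.5136 0.2917 0.012 ]
 [0.5569 0.1477 0.012 ]
 [0.456  0.1166 0.012 ]
 [0.4127 0.2617 0.012 ]] [0.484806  0.2044297 0.012    ]
[np.float64(0.28995818166607995), np.float64(0.2968064707896422)] [np.float64(0.28214400292277664), np.float64(0.3008378075602416)]
[np.float64(0.29196213590517744), np.float64(0.2897216504213341)] [np.float64(0.2890528916912362), np.float64(0.29910520345386354)]
bs [0.50913495 0.25593461 0.066     ] [0.53425943 0.17558844 0.066     ]
```

View pics/w2p.png

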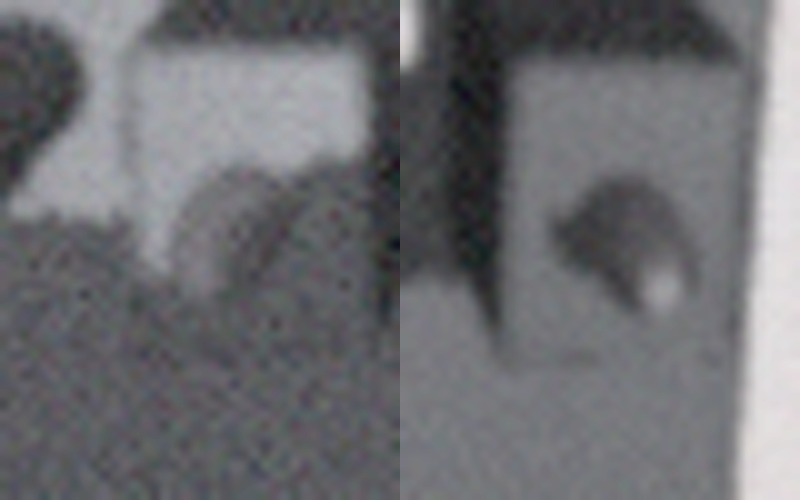

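Run:
```python
from h import *
d=load('w2')
P=plane(d,376,193.3,.094);L=plane(d,245.3,192.3,.094)
print('pins',P,L,np.linalg.norm(P-L),(P+L)/2,np.arctan2(-(L-P)[0],(L-P)[1]))
a=plane(d,225+24.75,165+19.5,.068);b=plane(d,350+22.2,165+20.8,.068)
print('pillar',a,b,np.linalg.norm(a-b),(a+b)/2,np.arctan2(-(a-b)[0],(a-b)[1]))
yaw=.292;ex=np.array([np.cos(yaw),np.sin(yaw)])
bs=np.array([.5217,.2158]);print('from bs',bs-.015*ex)
f=lambda u,v,z:plane(d,170+u/3.478,125+v/3.478,z)
O=np.array([.507,.211]) 
for n,(u,v,z) in dict(k=(62,115,.130),foll=(550,340,.066),foll2=(550,358,.066),fin=(480,390,.046)).items():
    p=f(u,v,z)[:2];q=p-(P+L)[:2]/2;print(n,p,q@ex,q@np.array([-ex[1],ex[0]]))
```

```text
pins [0.52577707 0.15033174 0.094     ] [0.48865537 0.27251047 0.094     ] 0.12769362281866045 [0.50721622 0.21142111 0.094     ] 0.29496789034699994
pillar [0.48919348 0.2729173  0.068     ] [0.52607237 0.1502244  0.068     ] 0.128115577689668 [0.50763293 0.21157085 0.068     ] 0.29198773131971123
from bs [0.50733495 0.21148198]
k [0.5161935  0.32191663] 0.04040540990547431 0.10323398295534005
foll [0.47197822 0.18110467] -0.04247351696302632 -0.01888924093887928
foll2 [0.46617274 0.17921929] -0.048575987886002626 -0.019023603418346562
fin [0.44037443 0.1948745 ] -0.0687756294536489 0.003395433944085078
```

Carrier pose: origin (0.507, 0.2115), yaw 0.292, with pins, pillars, plate corners and backstop agreeing to about 1 mm. The follower gap is about 25 mm. Next I push it with the fingers shut.

Request:
jog_arm(deltas=[[-1.5,0,0.5,0,0,0,-1],[-3.2,-0.3,1,0,0,0.01,-1],[-3.2,-0.3,2,0,0,0,-1],[-2,-0.1,3,0,0,0,-1],[0,0,3.5,0,0,0,-1],[0,0,3.5,0,0,0,-1],[0,0,3.5,0,0,0,-1],[0,0,2,0,0,0,-1],[0,0,1,0,0,0,-1],[0,0,0,0,0,0,-1]])

```text
t: 3.83
tool_pos: [0.4275, 0.1874, 0.0471]
tool_rot: [[0.958, 0.287, -0.005], [0.287, -0.958, -0.001], [-0.005, -0.0, -1.0]]
contact_force: [-0.2, -0.3, -0.5]
opening: -0.0001
```

```bash
cat >> h.py <<'E'
O=np.array([.5074,.2115]);YAW=.292
def car():
    s=arm.sense();p=np.array(s['tool_pos']);ex=np.array([np.cos(YAW),np.sin(YAW)]);ey=np.array([-ex[1],ex[0]])
    R=np.array(s['tool_rot']);d=p[:2]-O
    print('t',s['t'],'car xyz',np.round([d@ex,d@ey,p[2]],4),'yaw',round(float(np.arctan2(R[1,0],R[0,0])),4),'tz',R[:,2].round(3),'F',np.round(s['contact_force'],1),'open',round(float(s['opening']),4))
E
python3 - <<'E'
from h import *
car();snap('side','s1');d=snap('wrist','w3')
c=load('s1')['color'][140:220,220:320];cv2.imwrite('pics/s1c.png',cv2.resize(c,(700,560),interpolation=cv2.INTER_CUBIC))
E
```

```text
t 3.8333 car xyz [-0.0834 -0.0001  0.0471] yaw 0.2909 tz [-0.005 -0.001 -1.   ] F [-0.2 -0.3 -0.5] open -0.0001
```

View pics/w3.png

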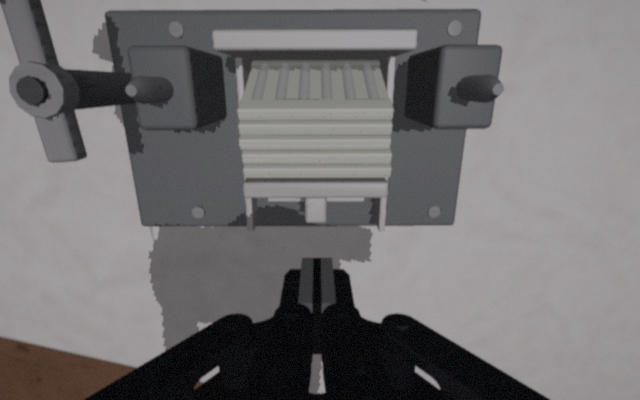

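View pics/s1c.png

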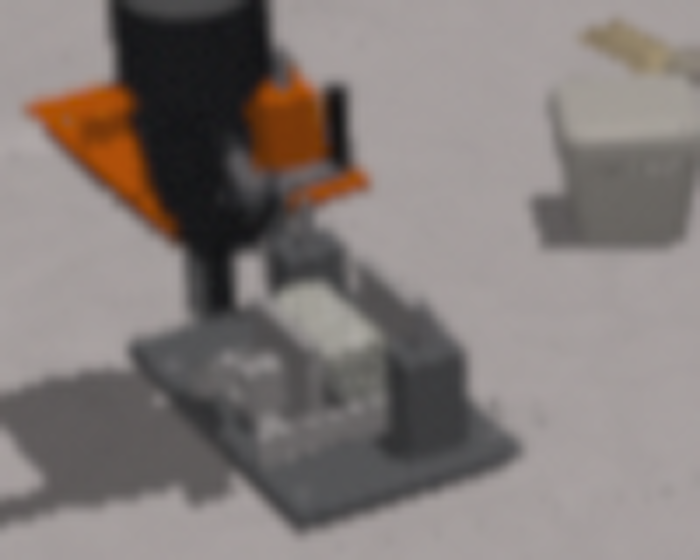

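The wrist view shows the fingers at (318,262) centred on the fin at (316,210), the follower top at (315,188) and the cards behind it. I'll raise 4 mm and push.

Request:
jog_arm(deltas=[[0.4,0,-0.4,0,0,0,-1],[0.6,0,0,0,0,0,-1],[0.5,0,0,0,0,0,-1],[0.4,0,0,0,0,0,-1],[0.4,0,0,0,0,0,-1],[0.4,0,0,0,0,0,-1],[0.4,0,0,0,0,0,-1],[0.4,0,0,0,0,0,-1],[0.4,0,0,0,0,0,-1],[0.2,0,0,0,0,0,-1]])

```text
t: 4.77
tool_pos: [0.4691, 0.201, 0.0537]
tool_rot: [[0.957, 0.289, -0.0], [0.289, -0.957, 0.0], [-0.0, -0.0, -1.0]]
contact_force: [0.1, -0.6, -0.0]
opening: 0.0005
```

Run:
```python
from h import *
car();d=snap('wrist','w4')
```

```text
t 4.7667 car xyz [-0.0397  0.001   0.0537] yaw 0.2928 tz [-0.  0. -1.] F [ 0.1 -0.6 -0. ] open 0.0005
```

View pics/w4.png

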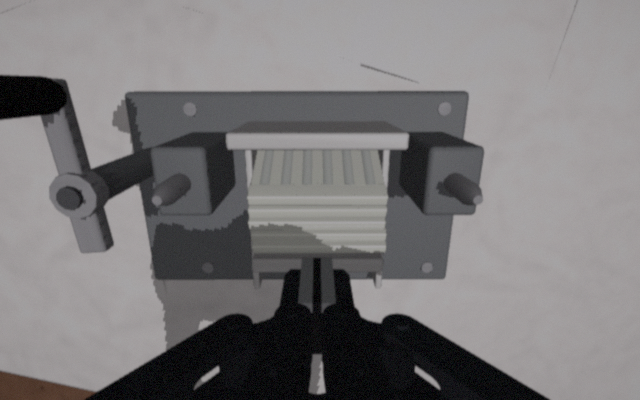

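Run:
```python
from h import *
d=load('w4');c=d['color'][120:300,220:420]
cv2.imwrite('pics/w4c.png',cv2.convertScaleAbs(cv2.resize(c,(660,594),interpolation=cv2.INTER_CUBIC),alpha=1.5))
ex=np.array([np.cos(YAW),np.sin(YAW)])
for v in(250,255,260,265,270,275):print(v,(plane(d,270,v,.066)[:2]-O)@ex)
d=load('w3')
for v in(180,188,196):print('w3',v,(plane(d,300,v,.066)[:2]-O)@ex)
```

```text
250 -0.03612585846310264
255 -0.038941743789975024
260 -0.04178625233155519
265 -0.04465982274580952
270 -0.047562902700119765
275 -0.050495949103777756
w3 180 -0.040302676924562034
w3 188 -0.044139469404539715
w3 196 -0.04803515519103232
```

View pics/w4c.png

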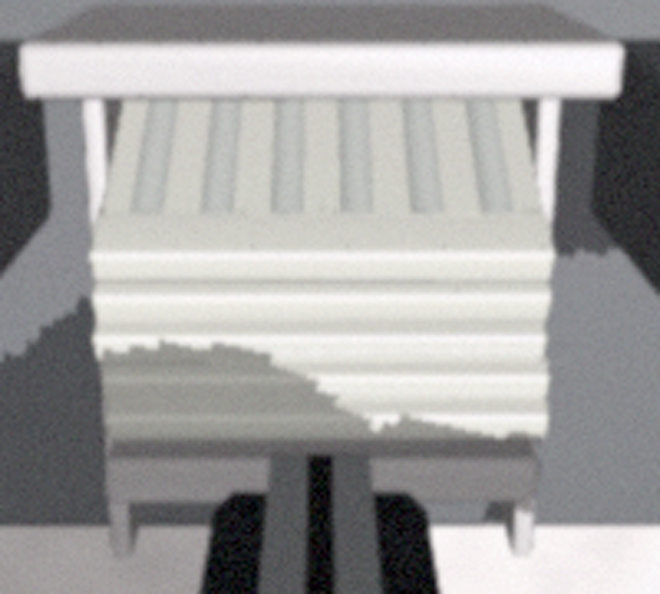

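Run:
```python
from h import *
d=load('w4');s=arm.sense();print(proj(d,s['tool_pos']),s['tool_pos'],s['contact_force'],s['tau'])
ex=np.array([np.cos(YAW),np.sin(YAW)])
for x,z in((-.0487,.066),(-.0407,.066),(-.0487,.012),(-.023,.066),(-.0707,.046)):
  p=O+x*ex;print(x,z,proj(d,[*p,z]))
snap('scene','sc1');snap('side','s2')
c=load('s2')['color'][140:220,220:320];cv2.imwrite('pics/s2c.png',cv2.resize(c,(700,560),interpolation=cv2.INTER_CUBIC))
```

```text
(np.float64(315.9779034016591), np.float64(245.5569679208212)) [0.46928591 0.20106543 0.05373463] [-0.79894026 -0.99362499  0.40031689] [ 2.19943137e-01 -2.96700829e+01 -3.29841328e+01  1.08512066e-02
  6.24906155e-02  6.93422844e-04]
-0.0487 0.066 (np.float64(317.8703353383149), np.float64(271.9105884045133))
-0.0407 0.066 (np.float64(317.88817374074534), np.float64(258.0648884931925))
-0.0487 0.012 (np.float64(317.47626446059365), np.float64(230.91915429433755))
-0.023 0.066 (np.float64(317.9295066693927), np.float64(225.98335379647003))
-0.0707 0.046 (np.float64(317.66451987795074), np.float64(287.78171438416825))
```

View pics/s2c.png

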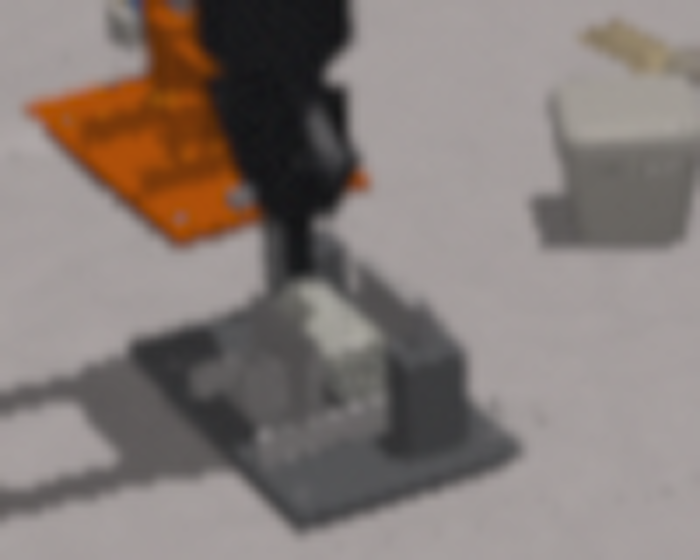

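Run:
```python
from h import *
s=arm.sense();p=np.array(s['tool_pos']);R=np.array(s['tool_rot'])
for n,x0,y0 in(('s2',225,140),('sc1',220,140)):
    d=load(n);c=cv2.resize(d['color'][y0:y0+60,x0:x0+80],(800,600),interpolation=cv2.INTER_CUBIC);c=cv2.convertScaleAbs(c,alpha=1.8)
    for dx,dz in((0,0),(.011,0),(-.011,0),(.011,-.02),(-.011,-.02)):
        u,v=proj(d,p+R@np.array([dx,0,dz]));print(n,dx,dz,u,v)
        cv2.circle(c,(int((u+.5-x0)*10),int((v+.5-y0)*10)),4,(0,0,255) if dx==0 else((0,255,0) if dx>0 else (255,0,0)),-1)
    ex=np.array([np.cos(YAW),np.sin(YAW)]);ey=np.array([-ex[1],ex[0]])
    for y in(-.034,0.034):
      for x in (-.0487,-.0407):
        u,v=proj(d,[*(O+x*ex+y*ey),.066]);cv2.circle(c,(int((u+.5-x0)*10),int((v+.5-y0)*10)),4,(0,255,255),-1)
    cv2.imwrite(f'pics/{n}d.png',c)
```

```text
s2 0 0 262.13667328118026 187.28736505968004
s2 0.011 0 264.9581600651841 186.46463627596353
s2 -0.011 0 259.2986722443509 188.11490930140906
s2 0.011 -0.02 264.62494375824184 181.46144610112748
s2 -0.011 -0.02 258.9292500349331 183.09224338806072
sc1 0 0 260.02884139699677 201.82462780341018
sc1 0.011 0 261.64410506219605 200.5694577705771
sc1 -0.011 0 258.39795673212274 203.09193641838135
sc1 0.011 -0.02 261.22778924311075 195.84246678290253
sc1 -0.011 -0.02 257.9610402716451 198.33186177587513
```

View pics/s2d.png

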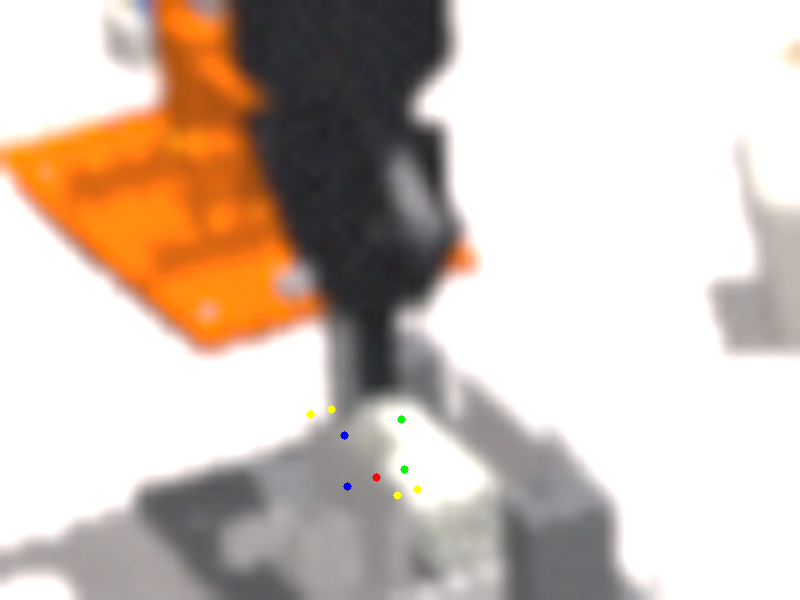

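View pics/sc1d.png

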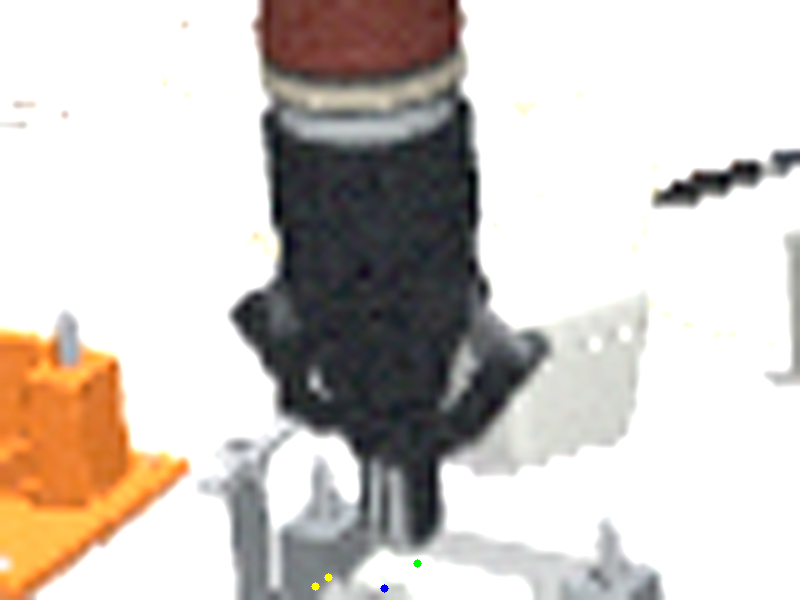

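The follower has not moved and the force is about 0. In all three views the fingertips look well above the nominal TCP. I'll back off, lower in front of the fin and check where the tips really are.

Request:
jog_arm(deltas=[[-1.5,0,0,0,0,0,-1],[-3,0,0,0,0,0,-1],[-0.8,0,0,0,0,0,-1],[0,0,1,0,0,0,-1],[0,0,1,0,0,0,-1],[0,0,0.5,0,0,0,-1],[0,0,0,0,0,0,-1]])

```text
t: 5.5
tool_pos: [0.417, 0.1853, 0.0267]
tool_rot: [[0.957, 0.289, -0.003], [0.289, -0.957, -0.001], [-0.003, -0.0, -1.0]]
contact_force: [0.4, 0.4, -0.5]
opening: -0.0002
```

Run:
```python
from h import *
car();print(arm.grip_depth);snap('scene','sc2');snap('wrist','w5')
d=load('sc2');s=arm.sense();p=np.array(s['tool_pos'])
x0,y0=220,150;c=cv2.resize(d['color'][y0:y0+60,x0:x0+80],(800,600),interpolation=cv2.INTER_CUBIC);c=cv2.convertScaleAbs(c,alpha=1.3)
for dz in(0,.01,.02,.03,.04):
  u,v=proj(d,p+[0,0,dz]);print(dz,u,v);cv2.circle(c,(int((u+.5-x0)*10),int((v+.5-y0)*10)),4,(0,0,255),-1)
cv2.imwrite('pics/sc2d.png',c)
```

```text
t 5.5 car xyz [-0.0941  0.001   0.0267] yaw 0.2927 tz [-0.003 -0.001 -1.   ] F [ 0.4  0.4 -0.5] open -0.0002
0.0187
0 252.65197527889904 214.1108715988327
0.01 252.41614458920347 211.73682262576062
0.02 252.17909605739078 209.35051393860635
0.03 251.94082022553903 206.95185032681877
0.04 251.70130753753676 204.54073559139772
```

View pics/sc2d.png

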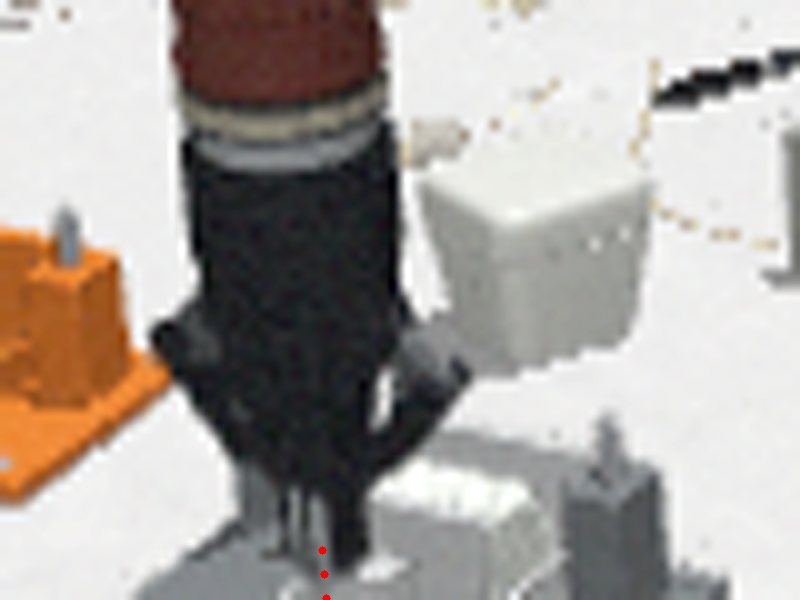

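View pics/w5.png

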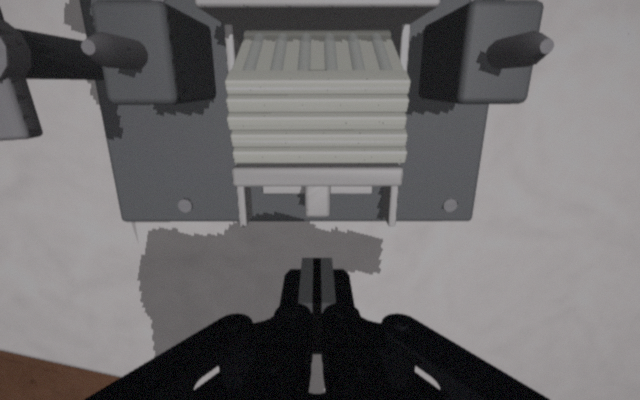

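Request:
jog_arm(deltas=[[0,0,0.4,0,0,0,-1],[0,0,0.4,0,0,0,-1],[0,0,0.2,0,0,0,-1],[0,0,0,0,0,0,-1]])

```text
t: 5.93
tool_pos: [0.4175, 0.1855, 0.018]
tool_rot: [[0.957, 0.289, -0.001], [0.289, -0.957, -0.0], [-0.001, -0.0, -1.0]]
contact_force: [-0.4, 0.3, -0.0]
opening: 0.0003
```

Request:
jog_arm(deltas=[[-1,0,0.3,0,0,0,-1],[0,0,0.4,0,0,0,-1],[0,0,0.4,0,0,0,-1],[0,0,0.3,0,0,0,-1],[0,0,0,0,0,0,-1]])

```text
t: 6.35
tool_pos: [0.4077, 0.1825, 0.0038]
tool_rot: [[0.957, 0.289, -0.001], [0.289, -0.957, -0.0], [-0.001, -0.0, -1.0]]
contact_force: [0.8, 0.4, -0.5]
opening: 0.0003
```

Run:
```python
from h import *
car();snap('wrist','w6');d=snap('scene','sc3')
x0,y0=220,160;c=cv2.resize(d['color'][y0:y0+60,x0:x0+80],(800,600),interpolation=cv2.INTER_CUBIC);cv2.imwrite('pics/sc3c.png',cv2.convertScaleAbs(c,alpha=1.3))
```

```text
t 6.35 car xyz [-0.1039  0.001   0.0038] yaw 0.2928 tz [-0.001 -0.    -1.   ] F [ 0.8  0.4 -0.5] open 0.0003
```

View pics/sc3c.png

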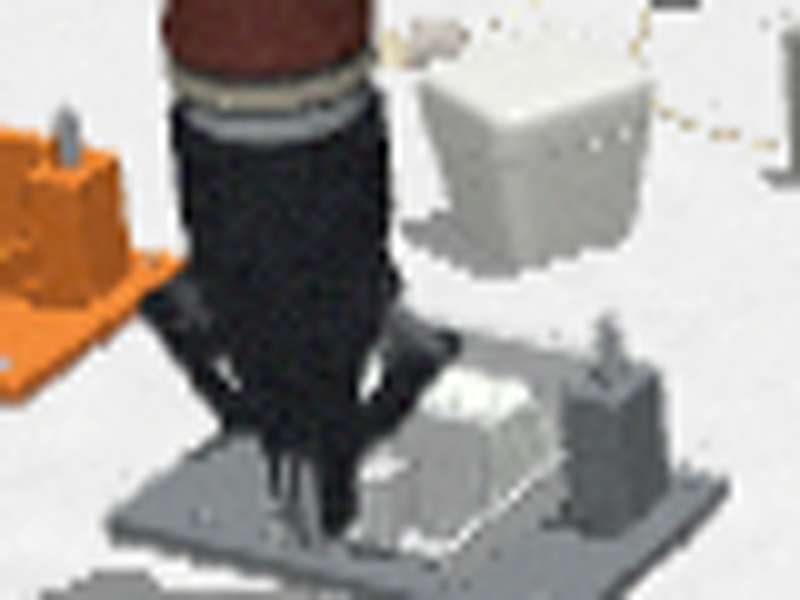

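View pics/w6.png

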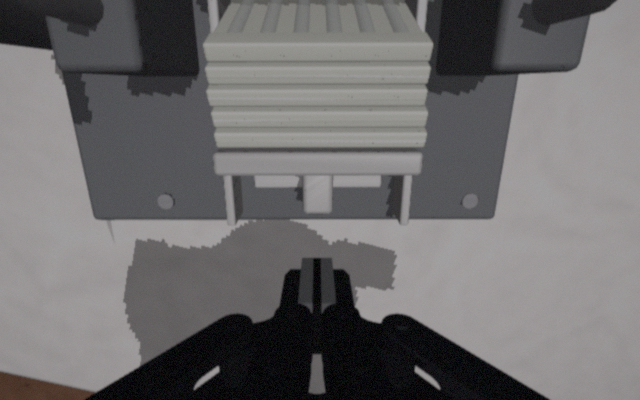

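Run:
```python
from h import *
w=load('w6');s=load('sc3');t=arm.sense();p=np.array(t['tool_pos']);R=np.array(t['tool_rot'])
for sp in((253.5,213.3),(251,213.8),(255,212.8)):
    q=tri([(w,317,258),(s,*sp)]);print(q,'tool',R.T@(q-p),proj(s,q),proj(w,q))
```

```text
[0.41736892 0.18283154 0.03338389] tool [ 0.00874535  0.00251458 -0.02884305] (np.float64(252.86145380926183), np.float64(213.18668983185853)) (np.float64(321.3974941717507), np.float64(255.2407265646528))
[0.41287416 0.18528613 0.03139852] tool [ 0.00515112 -0.00113296 -0.02685643] (np.float64(251.52661671637307), np.float64(213.8930410284416)) (np.float64(313.45474910097533), np.float64(260.24865618694315))
[0.4203329 0.1814873 0.0352462] tool [ 0.01119452  0.00465714 -0.03070619] (np.float64(253.68083055296182), np.float64(212.56525436992632)) (np.float64(326.25235793314556), np.float64(252.2311453419316))
```

The two-view fix puts the real fingertips about 29 mm behind the reported TCP. I'll confirm with a gentle touch on bare table, since the cover grasp height depends on it.

Request:
jog_arm(deltas=[[-1.2,0,0.5,0,0,0,-1],[0,0,0.5,0,0,0,-1],[0,0,0.4,0,0,0,-1],[0,0,0.3,0,0,0,-1],[0,0,0.2,0,0,0,-1],[0,0,0,0,0,0,-1]])

```text
t: 6.95
tool_pos: [0.3968, 0.1792, -0.0148]
tool_rot: [[0.957, 0.289, -0.001], [0.289, -0.957, -0.0], [-0.001, -0.0, -1.0]]
contact_force: [0.8, 0.3, -0.1]
opening: 0.0003
```

Request:
jog_arm(deltas=[[0,0,0.2,0,0,0,-1],[0,0,0.2,0,0,0,-1],[0,0,0,0,0,0,-1]])

```text
t: 7.2
tool_pos: [0.3967, 0.1792, -0.0186]
tool_rot: [[0.957, 0.289, -0.0], [0.289, -0.957, -0.0], [-0.0, -0.0, -1.0]]
contact_force: [0.1, -0.4, 0.2]
opening: 0.0004
```

Request:
jog_arm(deltas=[[0,0,0.2,0,0,0,-1],[0,0,0.2,0,0,0,-1],[0,0,0,0,0,0,-1]])

```text
t: 7.45
tool_pos: [0.3965, 0.1792, -0.0227]
tool_rot: [[0.957, 0.289, -0.001], [0.289, -0.957, -0.0], [-0.001, -0.0, -1.0]]
contact_force: [-0.1, -0.3, 0.5]
opening: 0.0002
```

Request:
jog_arm(deltas=[[0,0,0.15,0,0,0,-1],[0,0,0.15,0,0,0,-1],[0,0,0,0,0,0,-1]])

```text
t: 7.7
tool_pos: [0.3966, 0.1792, -0.0256]
tool_rot: [[0.957, 0.289, -0.001], [0.289, -0.957, -0.0], [-0.001, -0.0, -1.0]]
contact_force: [-0.2, 0.4, 0.2]
opening: -0.0002
```

Request:
jog_arm(deltas=[[0,0,0.15,0,0,0,-1],[0,0,0.15,0,0,0,-1],[0,0,0,0,0,0,-1]])

```text
t: 7.95
tool_pos: [0.3966, 0.1792, -0.0286]
tool_rot: [[0.957, 0.289, -0.001], [0.289, -0.957, -0.0], [-0.001, -0.0, -1.0]]
contact_force: [-0.2, -0.1, -0.0]
opening: 0.0001
```

Request:
jog_arm(deltas=[[0,0,0.1,0,0,0,-1],[0,0,0.1,0,0,0,-1],[0,0,0,0,0,0,-1]])

```text
t: 8.2
tool_pos: [0.3967, 0.1792, -0.0305]
tool_rot: [[0.957, 0.289, -0.0], [0.289, -0.957, -0.0], [-0.0, -0.0, -1.0]]
contact_force: [-0.2, -0.0, -0.4]
opening: -0.0002
```

Run:
```python
from h import *
car();snap('wrist','w7');d=snap('scene','sc4')
x0,y0=210,175;c=cv2.resize(d['color'][y0:y0+60,x0:x0+80],(800,600),interpolation=cv2.INTER_CUBIC);cv2.imwrite('pics/sc4c.png',cv2.convertScaleAbs(c,alpha=1.3))
```

```text
t 8.2 car xyz [-0.1153  0.001  -0.0305] yaw 0.2928 tz [-0. -0. -1.] F [-0.2 -0.  -0.4] open -0.0002
```

View pics/sc4c.png

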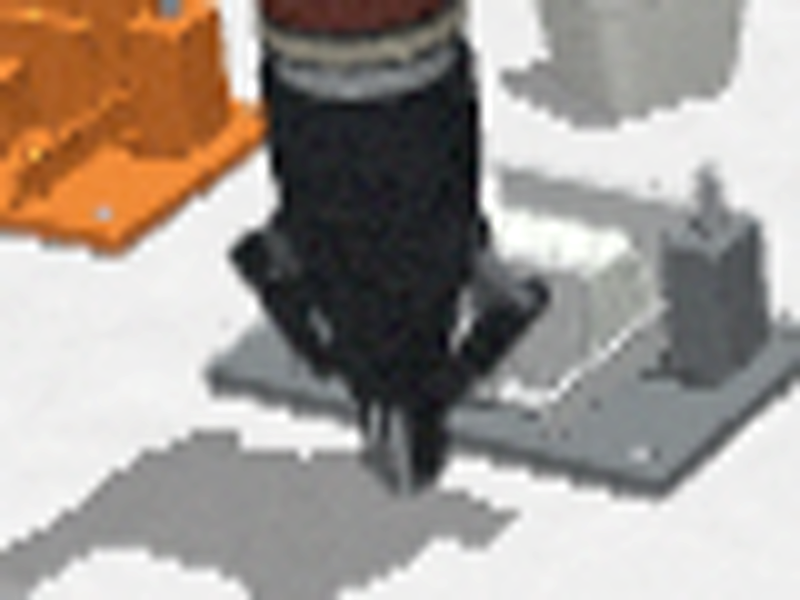

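View pics/w7.png

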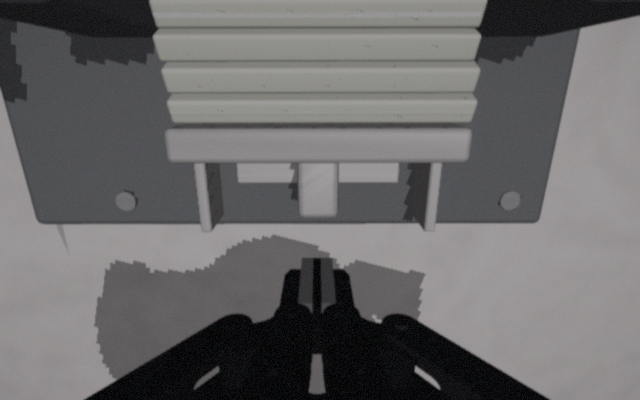

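Request:
jog_arm(deltas=[[0,0,0.15,0,0,0,-1],[0,0,0.15,0,0,0,-1],[0,0,0,0,0,0,-1]])

```text
t: 8.55
tool_pos: [0.3972, 0.1793, -0.0316]
tool_rot: [[0.957, 0.289, -0.001], [0.289, -0.957, -0.001], [-0.001, 0.0, -1.0]]
contact_force: [-6.3, -2.9, 14.2]
opening: 0.0005
```

Request:
jog_arm(deltas=[[0,0,0.15,0,0,0,-1],[0,0,0.1,0,0,0,-1],[0,0,0,0,0,0,-1]])

```text
t: 8.8
tool_pos: [0.3972, 0.1793, -0.0317]
tool_rot: [[0.957, 0.289, -0.004], [0.289, -0.957, -0.002], [-0.004, 0.0, -1.0]]
contact_force: [-16.6, -5.5, 35.9]
opening: 0.0
```

Contact came at TCP z = -0.0315, so the tips are 31.5 mm behind the reported TCP. I'll apply that offset throughout. Now I lift to tip height 51 mm and push.

Request:
jog_arm(deltas=[[0,0,-1,0,0,0,-1],[0,0,-2.5,0,0,0,-1],[0,0,-2,0,0,0,-1],[2,-0.1,0,0,0,0,-1],[2,0,0,0,0,0,-1],[1,0,0,0,0,0,-1],[0.5,0,0,0,0,0,-1],[0.5,0,0,0,0,0,-1],[0.3,0,0,0,0,0,-1]])

```text
t: 9.55
tool_pos: [0.4563, 0.1983, 0.0187]
tool_rot: [[0.957, 0.289, -0.002], [0.289, -0.957, -0.001], [-0.002, -0.0, -1.0]]
contact_force: [-1.5, -0.6, 1.9]
opening: 0.0002
```

Run:
```python
from h import *
car()
```

```text
t 9.55 car xyz [-0.0527  0.002   0.0187] yaw 0.2929 tz [-0.002 -0.001 -1.   ] F [-1.5 -0.6  1.9] open 0.0002
```

Request:
jog_arm(deltas=[[0.3,0,0,0,0,0,-1],[0.3,0,0,0,0,0,-1],[0.3,0,0,0,0,0,-1],[0.3,0,0,0,0,0,-1]])

```text
t: 9.88
tool_pos: [0.4679, 0.2018, 0.0187]
tool_rot: [[0.957, 0.289, -0.001], [0.289, -0.957, -0.0], [-0.001, -0.0, -1.0]]
contact_force: [-1.1, -0.0, -0.7]
opening: 0.0001
```

Run:
```python
from h import *
car();d=snap('wrist','w8')
```

```text
t 9.8833 car xyz [-0.0406  0.0021  0.0187] yaw 0.2928 tz [-0.001 -0.    -1.   ] F [-1.1 -0.  -0.7] open 0.0001
```

View pics/w8.png

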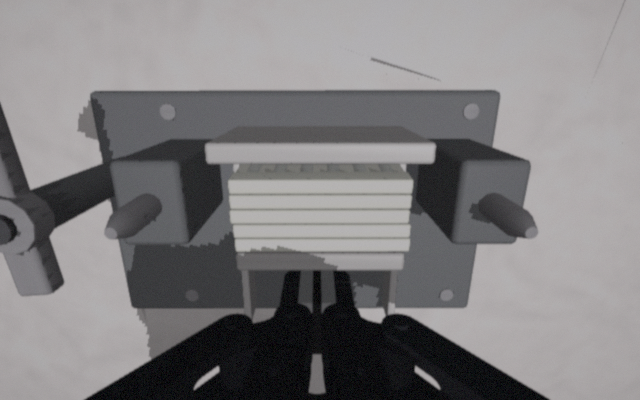

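The follower is moving: its top edge is at row 262 and the cards are nearly upright, with a small gap at the backstop at row 165. I'll continue in small steps.

Request:
jog_arm(deltas=[[0.15,0,0,0,0,0,-1],[0.2,0,0,0,0,0,-1],[0.15,0,0,0,0,0,-1]])

```text
t: 10.18
tool_pos: [0.4728, 0.2033, 0.0189]
tool_rot: [[0.957, 0.289, -0.001], [0.289, -0.957, -0.0], [-0.001, -0.0, -1.0]]
contact_force: [-3.1, -1.4, -1.1]
opening: -0.0002
```

Request:
jog_arm(deltas=[[0.15,0,0,0,0,0,-1],[0.1,0,0,0,0,0,-1],[0,0,0,0,0,0,-1]])

```text
t: 10.43
tool_pos: [0.4736, 0.2034, 0.0189]
tool_rot: [[0.957, 0.289, -0.005], [0.289, -0.957, -0.002], [-0.006, 0.0, -1.0]]
contact_force: [-8.7, -2.9, 5.2]
opening: 0.0001
```

Run:
```python
from h import *
car();d=snap('wrist','w9')
```

```text
t 10.4333 car xyz [-0.0347  0.002   0.0189] yaw 0.293 tz [-0.005 -0.002 -1.   ] F [-8.7 -2.9  5.2] open 0.0001
```

View pics/w9.png

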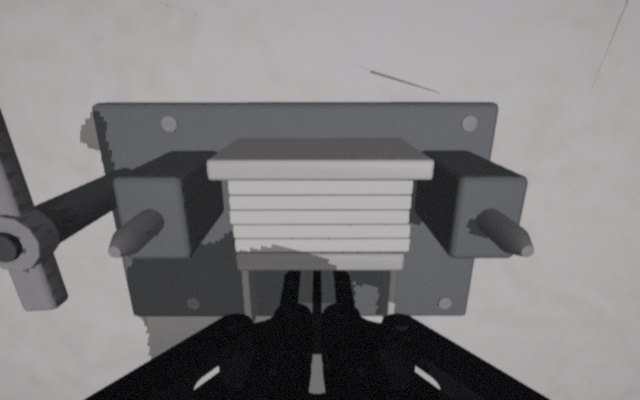

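The row is tight: the force jumped to 9 N at x = -34.7 mm (expected -34), and the five card tops are parallel at rows 185–250. One small extra nudge, then I retract and go to the cover.

Request:
jog_arm(deltas=[[0.1,0,0,0,0,0,-1],[-0.5,0,0,0,0,0,-1],[-1.5,0,0,0,0,0,-1],[0,0,-2,0,0,0,-1],[0,0,-3.5,0,0,0,-1],[0,0,-3.5,0,0,0,-1],[0,1.5,-2,0,0,0,-1],[0,3.5,0,0,0,0,-1],[0,3.5,0,0,0,0,0],[0,3.5,0,0,0,0,1]])

```text
t: 11.32
tool_pos: [0.4938, 0.0827, 0.1311]
tool_rot: [[0.957, 0.29, 0.006], [0.29, -0.957, 0.0], [0.005, 0.001, -1.0]]
contact_force: [1.2, 0.5, 1.2]
opening: 0.0234
```

Request:
jog_arm(deltas=[[-0.2,3.7,0,0,0,0,1],[-0.2,3.7,0,0,0,0,1],[-0.2,3.7,0,0,0,0,1],[-0.2,3.7,0,0,0,0,1],[-0.2,3.7,0,0,0,0,1],[-0.2,3.7,0,0,0,0,1],[-0.2,3,0,0,0,-0.05,1],[-0.2,2,0,0,0,-0.06,1],[0,1,0,0,0,-0.06,1],[0,0,0,0,0,0,1]])

```text
t: 12.15
tool_pos: [0.5614, -0.1931, 0.13]
tool_rot: [[0.896, 0.445, 0.003], [0.445, -0.896, -0.002], [0.002, 0.003, -1.0]]
contact_force: [-0.6, 1.1, -0.0]
opening: 0.0853
```

Run:
```python
from h import *
car();s=arm.sense();p=np.array(s['tool_pos']);R=np.array(s['tool_rot']);print(p)
for g in((.556,-.205,.0115),): print('to cover tool',R.T@(np.array(g)-p), np.arctan2(R[1,0],R[0,0]))
snap('wrist','w10')
```

```text
t 12.15 car xyz [-0.0648 -0.403   0.13  ] yaw 0.4609 tz [ 0.003 -0.002 -1.   ] F [-0.6  1.1 -0. ] open 0.0853
[ 0.56139611 -0.19312771  0.12998338]
to cover tool [-0.0103299   0.0078915   0.11848797] 0.4608710283322304
```

View pics/w10.png

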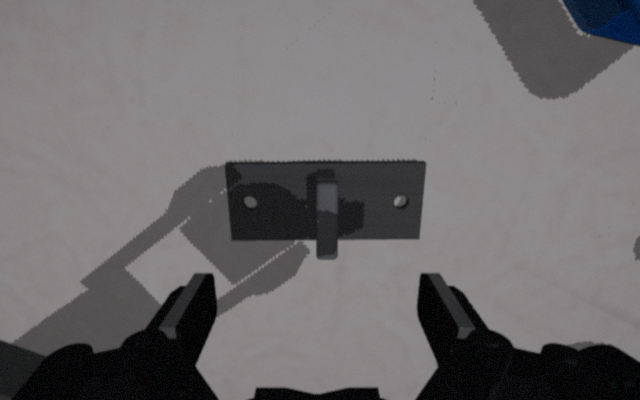

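Run:
```python
from h import *
d=load('w10');s=arm.sense();p=np.array(s['tool_pos']);R=np.array(s['tool_rot'])
a=plane(d,250.3,202,.022);b=plane(d,401,201,.022);v=a-b;m=(a+b)/2
print(np.linalg.norm(v),m,np.arctan2(-v[0],v[1]))
c=cv2.resize(d['color'][150:270,220:440],(792,432),interpolation=cv2.INTER_CUBIC);cv2.imwrite('pics/w10c.png',cv2.convertScaleAbs(c,alpha=2.2))
f=plane(d,328,181,.069);n=plane(d,327,259,.069);print('bar',f,n,np.linalg.norm(f-n),(f+n)/2)
print(R.T@(np.array([m[0],m[1],.0115])-p))
C=[plane(d,*q,.022) for q in((226,162),(426,161),(419,239),(232,240))];print(np.mean(C,0))
```

```text
0.1269607033233523 [ 0.55588602 -0.20538574  0.022     ] 0.4656819840000486
bar [ 0.58310698 -0.19190257  0.069     ] [ 0.52941054 -0.21837259  0.069     ] 0.059866270993043307 [ 0.55625876 -0.20513758  0.069     ]
[-0.01073766  0.00996423  0.11823484]
[ 0.55557598 -0.2056603   0.022     ]
```

View pics/w10c.png

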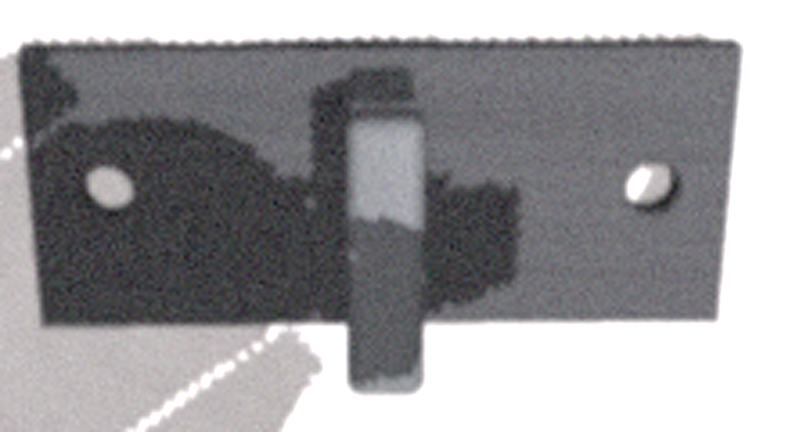

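Request:
jog_arm(deltas=[[-0.5,0.4,1,0,0,-0.005,1],[-0.5,0.4,2,0,0,0,1],[0,0,3,0,0,0,1],[0,0,2.5,0,0,0,1],[0,0,1.5,0,0,0,1],[0,0,1,0,0,0,1],[0,0,0.5,0,0,0,1],[0,0,0.35,0,0,0,1],[0,0,0,0,0,0,1]])

```text
t: 12.95
tool_pos: [0.555, -0.2018, 0.0108]
tool_rot: [[0.892, 0.451, 0.0], [0.451, -0.892, -0.0], [0.0, 0.0, -1.0]]
contact_force: [0.1, 0.2, 0.2]
opening: 0.0856
```

Run:
```python
from h import *
car();s=arm.sense();print(s['tool_pos']);snap('wrist','w11');snap('side','s3')
c=load('s3')['color'][210:310,260:380];cv2.imwrite('pics/s3c.png',cv2.convertScaleAbs(cv2.resize(c,(720,600),interpolation=cv2.INTER_CUBIC),alpha=1.4))
```

```text
t 12.95 car xyz [-0.0734 -0.4095  0.0108] yaw 0.4681 tz [ 0. -0. -1.] F [0.1 0.2 0.2] open 0.0856
[ 0.55495729 -0.20183156  0.010844  ]
```

View pics/w11.png

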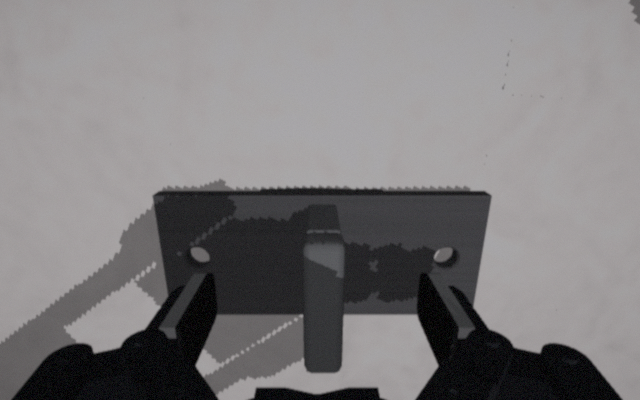

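View pics/s3c.png

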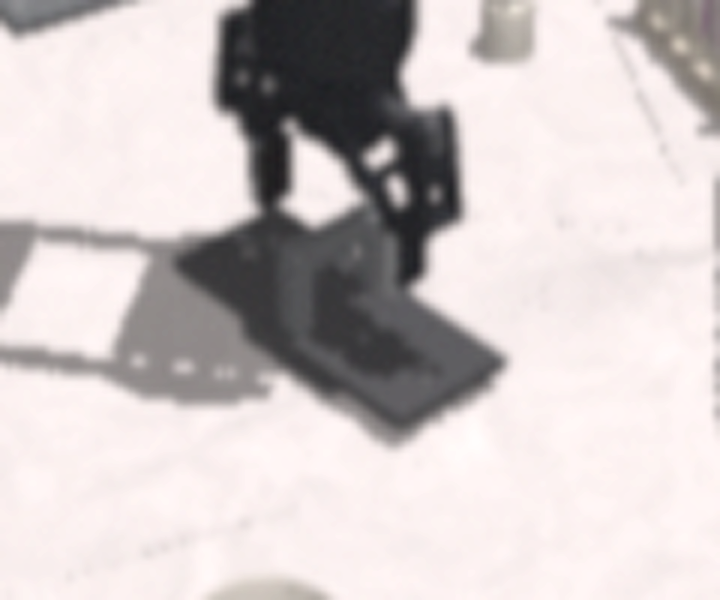

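Request:
jog_arm(deltas=[[-0.1,0.35,0,0,0,0,1],[0,0,0,0,0,0,0.3],[0,0,0,0,0,0,-0.3],[0,0,0,0,0,0,-1],[0,0,0,0,0,0,-1],[0,0,0,0,0,0,-1],[0,0,0,0,0,0,-1],[0,0,0,0,0,0,-1]])

```text
t: 13.72
tool_pos: [0.5552, -0.2052, 0.0108]
tool_rot: [[0.893, 0.451, -0.001], [0.451, -0.893, 0.001], [-0.0, -0.001, -1.0]]
contact_force: [-1.2, 0.7, 1.3]
opening: 0.015
```

Run:
```python
from h import *
car();s=arm.sense();print(s['tool_pos']);snap('wrist','w12')
```

```text
t 13.7167 car xyz [-0.0742 -0.4129  0.0108] yaw 0.4678 tz [-0.001  0.001 -1.   ] F [-1.2  0.7  1.3] open 0.015
[ 0.5552171  -0.20522523  0.01076661]
```

View pics/w12.png

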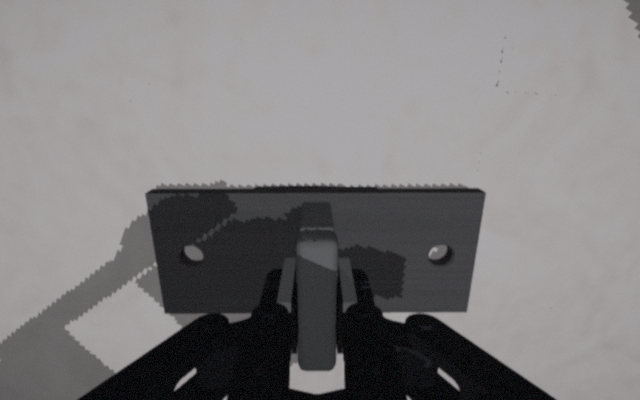

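The bar is gripped at 15 mm opening, with the holes at (194,253) and (438,253). Lifting.

Request:
jog_arm(deltas=[[0,0,-0.3,0,0,0,-1],[0,0,-0.6,0,0,0,-1],[0,0,-1,0,0,0,-1],[0,0,-1.5,0,0,0,-1],[0,0,-2,0,0,0,-1],[0,0,-2,0,0,0,-1],[0,0,-2,0,0,0,-1],[0,0,-1.5,0,0,0,-1],[0,0,-1,0,0,0,-1],[0,0,-0.6,0,0,0,-1]])

```text
t: 14.6
tool_pos: [0.5562, -0.2061, 0.138]
tool_rot: [[0.893, 0.451, 0.003], [0.451, -0.893, -0.002], [0.002, 0.003, -1.0]]
contact_force: [-0.7, -0.9, -2.9]
opening: 0.0148
```

Request:
jog_arm(deltas=[[0,0,0,0,0,0,-1],[0,0,0,0,0,0,-1]])

```text
t: 14.77
tool_pos: [0.5551, -0.2055, 0.1353]
tool_rot: [[0.893, 0.451, -0.001], [0.451, -0.893, 0.0], [-0.0, -0.0, -1.0]]
contact_force: [0.2, 0.1, -4.2]
opening: 0.0149
```

Run:
```python
from h import *
car();s=arm.sense();p=np.array(s['tool_pos']);R=np.array(s['tool_rot']);print(p,s['wrist_torque']);d=snap('wrist','w13')
c=cv2.resize(d['color'][170:330,130:510],(798,336),interpolation=cv2.INTER_CUBIC);cv2.imwrite('pics/w13c.png',cv2.convertScaleAbs(c,alpha=2))
d=load('w12');pp=np.array([.5552171,-.20522523,.01076661])
a=plane(d,193.5,253,.022);b=plane(d,438.5,253,.022);print('w12',a,b,np.linalg.norm(a-b),(a+b)/2, np.arctan2(-(a-b)[0],(a-b)[1]))
```

```text
t 14.7667 car xyz [-0.0743 -0.4131  0.1353] yaw 0.4678 tz [-0.001  0.    -1.   ] F [ 0.2  0.1 -4.2] open 0.0149
[ 0.55512311 -0.20546288  0.1352837 ] [ 0.04839228 -0.00743479 -0.00518504]
w12 [ 0.52810661 -0.14875996  0.022     ] [ 0.58459483 -0.26083455  0.022     ] 0.12550550697721158 [ 0.55635072 -0.20479725  0.022     ] 0.466861150734053
```

View pics/w13.png

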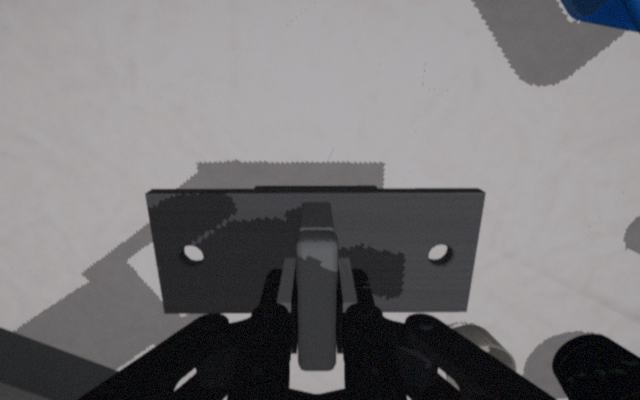

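View pics/w13c.png

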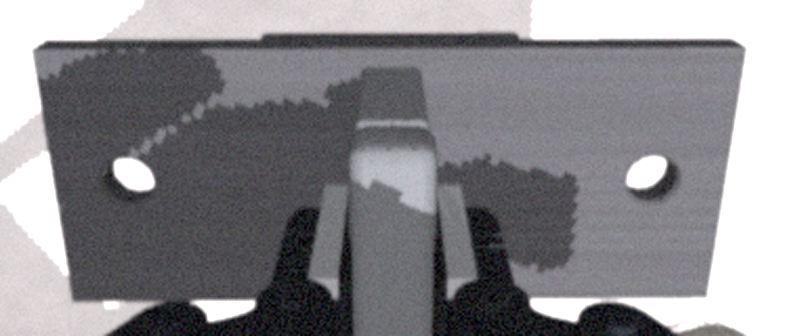

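Run:
```python
from h import *
d=load('w13');s=arm.sense();p=np.array(s['tool_pos']);R=np.array(s['tool_rot']);z=p[2]+.0112
a=plane(d,192.4,254.8,z);b=plane(d,440,254.8,z);print(np.linalg.norm(a-b),R.T@((a+b)/2-p),np.arctan2(-(a-b)[0],(a-b)[1]))
C=[plane(d,*q,z) for q in((147.5,191),(484.5,191),(467,312.5),(165,312.5))];print(R.T@(np.mean(C,0)-p),np.linalg.norm(C[0]-C[1]),np.linalg.norm(C[2]-C[3]),np.linalg.norm(C[0]-C[3]))
m=(a+b)/2; off=(R.T@(m-p))
for offx in(0,off[0]):
  yaw=YAW;ex=np.array([np.cos(yaw),np.sin(yaw)])
  tgt=O-ex*offx;print('target TCP',tgt, 'tool delta',R.T@np.array([*(tgt-p[:2]),0]))
```

```text
0.1277216802828912 [ 3.81627494e-05  5.74737258e-04 -1.12009754e-02] 0.4665841435133976
[-0.00035047  0.0004824  -0.01120037] 0.16328184189165765 0.16545678363017105 0.06942855226378311
target TCP [0.5074 0.2115] tool delta [ 0.14568099 -0.39334208  0.00044974]
target TCP [0.50736345 0.21148901] tool delta [ 0.14564341 -0.39334875  0.0004498 ]
```

The cover centre sits within 0.6 mm of the tool axis and is level. I'll rotate to the carrier's yaw, raise it clear of the knob and carry it over.

Request:
jog_arm(deltas=[[0,0,-0.5,0,0,0.03,-1],[0,0,-0.8,0,0,0.05,-1],[0,-0.5,-0.8,0,0,0.05,-1],[0.2,-1,-0.4,0,0,0.046,-1],[0.4,-2,0,0,0,0,-1],[0.5,-2.8,0,0,0,0,-1],[0.5,-2.8,0,0,0,0,-1],[0.5,-2.8,0,0,0,0,-1],[0.5,-2.8,0,0,0,0,-1],[0.5,-2.8,0,0,0,0,-1]])

```text
t: 15.65
tool_pos: [0.5326, -0.0279, 0.1589]
tool_rot: [[0.958, 0.287, -0.003], [0.287, -0.958, 0.001], [-0.003, -0.001, -1.0]]
contact_force: [1.1, -0.2, -3.2]
opening: 0.0145
```

Request:
jog_arm(deltas=[[0.5,-2.8,0,0,0,0,-1],[0.5,-2.8,0,0,0,0,-1],[0.5,-2.8,0,0,0,0,-1],[0.5,-2.8,0,0,0,0,-1],[0.5,-2.8,0,0,0,0,-1],[0.5,-2.8,0,0,0,0,-1],[0.4,-2.2,0,0,0,0,-1],[0.2,-1,0,0,0,0,-1],[0,0,0,0,0,0,-1],[0,0,0,0,0,0,-1]])

```text
t: 16.48
tool_pos: [0.5103, 0.1723, 0.1596]
tool_rot: [[0.957, 0.289, -0.002], [0.289, -0.957, -0.001], [-0.002, 0.001, -1.0]]
contact_force: [-0.1, -0.7, -2.8]
opening: 0.0152
```

Run:
```python
from h import *
car()
```

```text
t 16.4833 car xyz [-0.0085 -0.0383  0.1596] yaw 0.2928 tz [-0.002 -0.001 -1.   ] F [-0.1 -0.7 -2.8] open 0.0152
```

Request:
jog_arm(deltas=[[0.2,-1,0,0,0,0,-1],[0.3,-1.5,0,0,0,0,-1],[0.25,-1,0,0,0,0,-1],[0.1,-0.4,0,0,0,0,-1],[0,0,0,0,0,0,-1],[0,0,0,0,0,0,-1]])

```text
t: 16.98
tool_pos: [0.5078, 0.2121, 0.1606]
tool_rot: [[0.958, 0.288, -0.0], [0.288, -0.958, -0.001], [-0.0, 0.0, -1.0]]
contact_force: [0.6, 0.6, -3.3]
opening: 0.0151
```

Run:
```python
from h import *
car();snap('wrist','w14')
for n in('w9','w8','w3'):
    d=load(n);c=d['color'];print(n,[np.round(proj(d,[*(O+y*np.array([-np.sin(YAW),np.cos(YAW)])),.094]),1) for y in(.064,-.064)])
d=load('w9');a=cv2.resize(d['color'][200:270,90:160],(400,400),interpolation=cv2.INTER_CUBIC);b=cv2.resize(d['color'][200:270,480:550],(400,400),interpolation=cv2.INTER_CUBIC)
cv2.imwrite('pics/w9p.png',cv2.convertScaleAbs(np.hstack([a,b]),alpha=1.8))
d=load('w3');a=cv2.resize(d['color'][60:120,110:170],(400,400),interpolation=cv2.INTER_CUBIC);b=cv2.resize(d['color'][60:120,460:520],(400,400),interpolation=cv2.INTER_CUBIC)
cv2.imwrite('pics/w3p.png',cv2.convertScaleAbs(np.hstack([a,b]),alpha=1.8))
```

```text
t 16.9833 car xyz [0.0005 0.0005 0.1606] yaw 0.2918 tz [-0.    -0.001 -1.   ] F [ 0.6  0.6 -3.3] open 0.0151
w9 [array([116.1, 250.7]), array([528.2, 250.5])]
w8 [array([112.4, 232.1]), array([532.4, 231.9])]
w3 [array([132.3,  89.2]), array([498.9,  88.6])]
```

View pics/w9p.png

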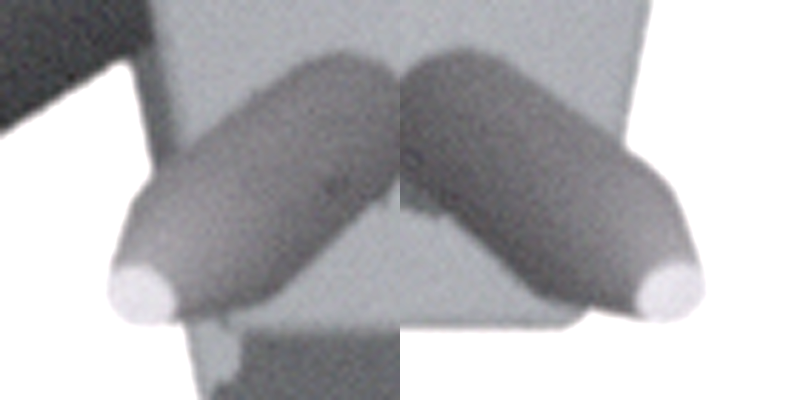

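View pics/w3p.png

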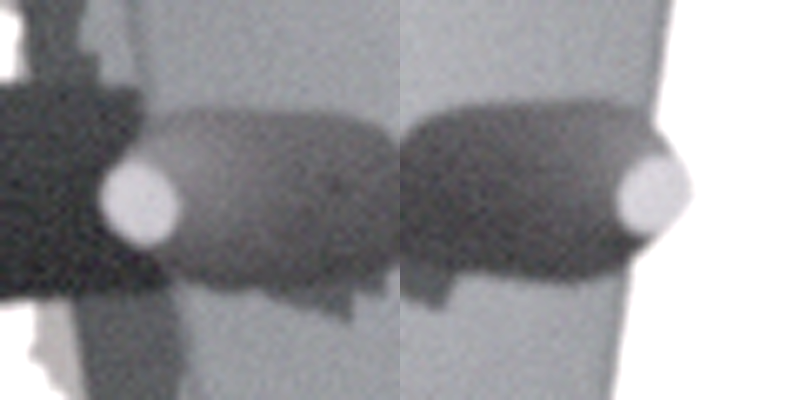

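View pics/w14.png

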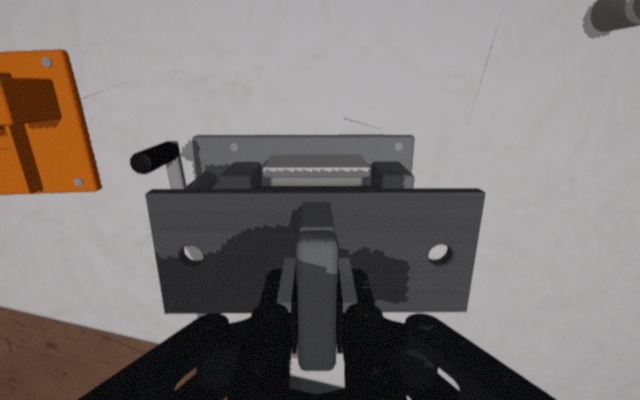

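Predicted pin tips match the images to about 0.3 mm. Lowering to just above the pins.

Request:
jog_arm(deltas=[[-0.05,-0.03,0.5,0,0,0,-1],[0,0,1,0,0,0,-1],[0,0,1.2,0,0,0,-1],[0,0,1.2,0,0,0,-1],[0,0,1,0,0,0,-1],[0,0,0.7,0,0,0,-1],[0,0,0.4,0,0,0,-1],[0,0,0,0,0,0,-1],[0,0,0,0,0,0,-1]])

```text
t: 17.78
tool_pos: [0.5072, 0.2126, 0.1006]
tool_rot: [[0.958, 0.288, -0.0], [0.288, -0.958, -0.0], [-0.0, -0.0, -1.0]]
contact_force: [0.5, 0.7, -2.8]
opening: 0.0147
```

Run:
```python
from h import *
car();snap('wrist','w15');snap('side','s4')
c=load('s4')['color'][140:220,220:320];cv2.imwrite('pics/s4c.png',cv2.convertScaleAbs(cv2.resize(c,(700,560),interpolation=cv2.INTER_CUBIC),alpha=1.5))
d=load('w15');c=cv2.resize(d['color'][170:330,130:510],(798,336),interpolation=cv2.INTER_CUBIC);cv2.imwrite('pics/w15c.png',cv2.convertScaleAbs(c,alpha=2))
```

```text
t 17.7833 car xyz [1.000e-04 1.100e-03 1.006e-01] yaw 0.2918 tz [-0. -0. -1.] F [ 0.5  0.7 -2.8] open 0.0147
```

View pics/w15c.png

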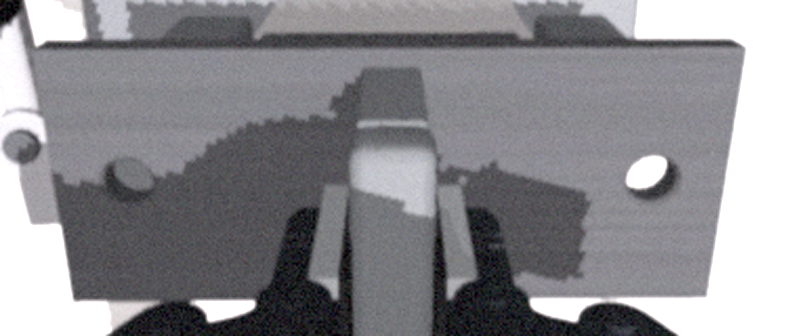

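View pics/s4c.png

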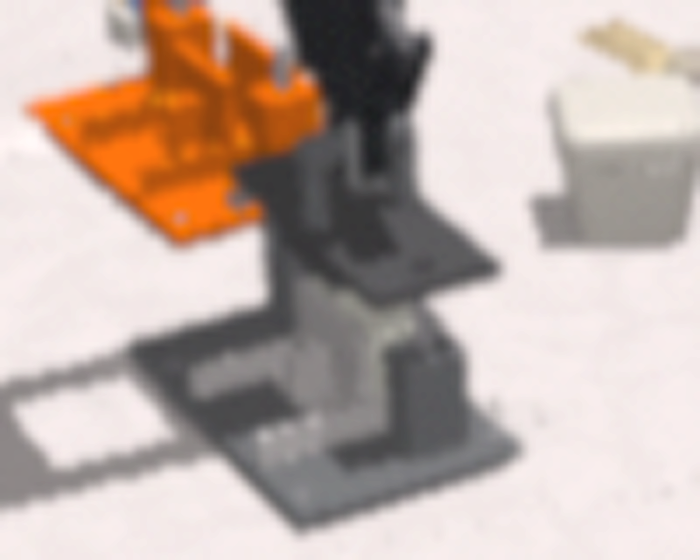

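Request:
jog_arm(deltas=[[0,0.02,0.3,0,0,0,-1],[0,0,0.4,0,0,0,-1],[0,0,0.4,0,0,0,-1],[0,0,0.2,0,0,0,-1],[0,0,0,0,0,0,-1]])

```text
t: 18.3
tool_pos: [0.5065, 0.2122, 0.0867]
tool_rot: [[0.958, 0.288, -0.002], [0.288, -0.958, -0.0], [-0.002, -0.0, -1.0]]
contact_force: [0.3, 0.0, -2.7]
opening: 0.0147
```

Run:
```python
from h import *
car();d=snap('wrist','w16')
c=cv2.resize(d['color'][170:330,130:510],(798,336),interpolation=cv2.INTER_CUBIC);cv2.imwrite('pics/w16c.png',cv2.convertScaleAbs(c,alpha=2))
```

```text
t 18.3 car xyz [-0.0006  0.0009  0.0867] yaw 0.2918 tz [-0.002 -0.    -1.   ] F [ 0.3  0.  -2.7] open 0.0147
```

View pics/w16c.png

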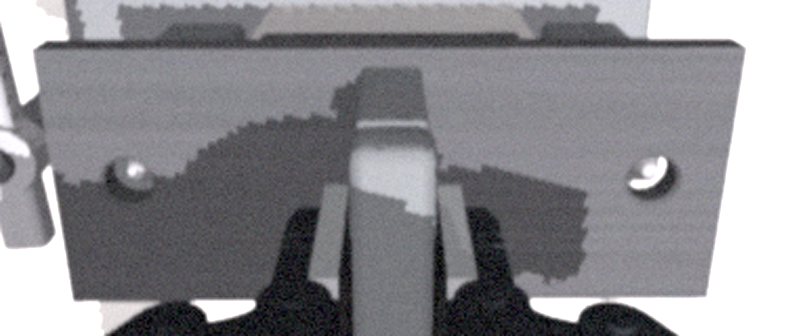

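Both pin tips are visible, centred in the holes at crop (135,172) and (650,170). Continuing down gently.

Request:
jog_arm(deltas=[[0,0,0.25,0,0,0,-1],[0,0,0.3,0,0,0,-1],[0,0,0.3,0,0,0,-1],[0,0,0.2,0,0,0,-1],[0,0,0,0,0,0,-1]])

```text
t: 18.77
tool_pos: [0.5067, 0.2122, 0.0764]
tool_rot: [[0.958, 0.288, -0.001], [0.288, -0.958, -0.0], [-0.001, -0.0, -1.0]]
contact_force: [-0.6, 0.6, -2.6]
opening: 0.0149
```

Request:
jog_arm(deltas=[[0,0,0.2,0,0,0,-1],[0,0,0.25,0,0,0,-1],[0,0,0.25,0,0,0,-1],[0,0,0.1,0,0,0,-1],[0,0,0,0,0,0,-1]])

```text
t: 19.18
tool_pos: [0.5069, 0.2123, 0.0687]
tool_rot: [[0.958, 0.288, -0.001], [0.288, -0.958, -0.0], [-0.001, -0.0, -1.0]]
contact_force: [0.0, -0.3, -3.4]
opening: 0.0149
```

Run:
```python
from h import *
car();d=snap('wrist','w17')
c=cv2.resize(d['color'][170:330,130:510],(798,336),interpolation=cv2.INTER_CUBIC);cv2.imwrite('pics/w17c.png',cv2.convertScaleAbs(c,alpha=2))
```

```text
t 19.1833 car xyz [-0.0003  0.0009  0.0687] yaw 0.2918 tz [-0.001 -0.    -1.   ] F [ 0.  -0.3 -3.4] open 0.0149
```

View pics/w17c.png

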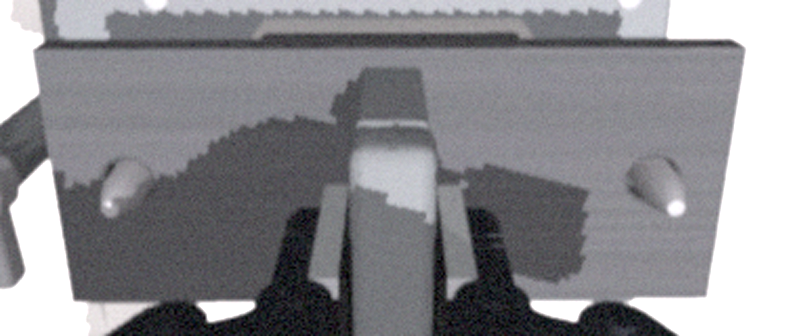

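Both pins are through with no side load and about 4 mm remains.

Request:
jog_arm(deltas=[[0,0,0.15,0,0,0,-1],[0,0,0.15,0,0,0,-1],[0,0,0,0,0,0,-1]])

```text
t: 19.48
tool_pos: [0.507, 0.2123, 0.0659]
tool_rot: [[0.958, 0.288, -0.0], [0.288, -0.958, -0.0], [-0.0, -0.0, -1.0]]
contact_force: [0.1, -0.1, -3.0]
opening: 0.0152
```

Request:
jog_arm(deltas=[[0,0,0.1,0,0,0,-1],[0,0,0.05,0,0,0,-1],[0,0,0,0,0,0,-1]])

```text
t: 19.73
tool_pos: [0.5073, 0.2125, 0.065]
tool_rot: [[0.958, 0.288, 0.0], [0.288, -0.958, 0.0], [0.0, -0.0, -1.0]]
contact_force: [-0.3, 0.6, -1.0]
opening: 0.0146
```

Contact is starting at z = 0.065 (seat predicted at 0.0648).

Request:
jog_arm(deltas=[[0,0,0.08,0,0,0,-1],[0,0,0.05,0,0,0,-1],[0,0,0,0,0,0,-1]])

```text
t: 19.98
tool_pos: [0.5075, 0.2128, 0.0645]
tool_rot: [[0.958, 0.288, 0.001], [0.288, -0.958, 0.001], [0.001, -0.0, -1.0]]
contact_force: [-3.6, 1.6, 4.7]
opening: 0.0151
```

Run:
```python
from h import *
car();print(arm.sense()['wrist_torque']);d=snap('wrist','w18');snap('side','s5')
c=load('s5')['color'][140:220,220:320];cv2.imwrite('pics/s5c.png',cv2.convertScaleAbs(cv2.resize(c,(700,560),interpolation=cv2.INTER_CUBIC),alpha=1.5))
```

```text
t 19.9833 car xyz [0.0005 0.0012 0.0645] yaw 0.2919 tz [ 0.001  0.001 -1.   ] F [-3.6  1.6  4.7] open 0.0151
[-0.04586938  0.53351041 -0.11492319]
```

View pics/s5c.png

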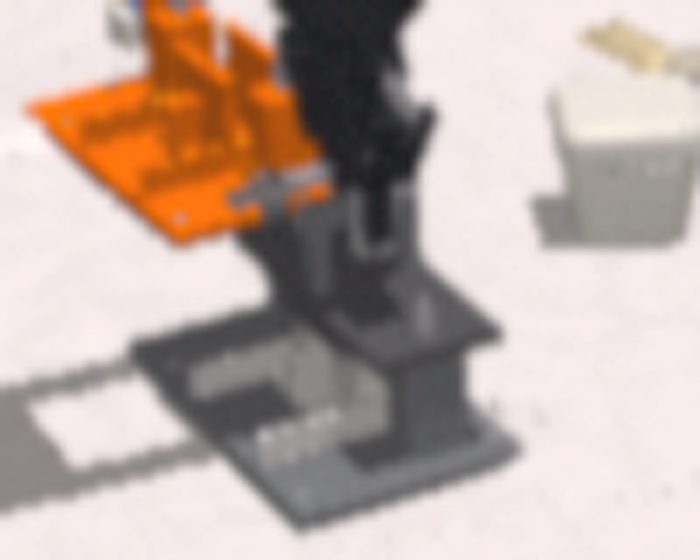

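View pics/w18.png

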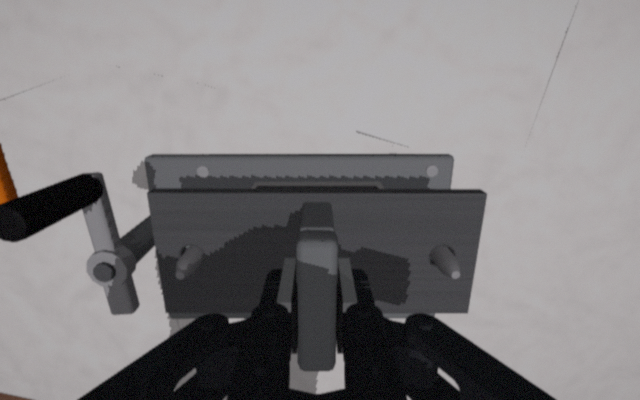

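The cover is seated: pressing about 8 N at z = 0.0645, plate on both pillars, pins up through the holes. I'll release partially and check it.

Request:
jog_arm(deltas=[[0,0,-0.05,0,0,0,-0.6],[0,0,0,0,0,0,-0.4],[0,0,0,0,0,0,-0.2],[0,0,0,0,0,0,0],[0,0,0,0,0,0,0],[0,0,-1,0,0,0,0],[0,0,-2,0,0,0,0],[0,0,-3,0,0,0,0],[0,0,-3,0,0,0,0],[0,0,0,0,0,0,0]])

```text
t: 20.92
tool_pos: [0.5115, 0.2135, 0.1624]
tool_rot: [[0.958, 0.288, 0.012], [0.288, -0.958, 0.003], [0.013, 0.0, -1.0]]
contact_force: [1.4, 0.6, 1.2]
opening: 0.0434
```

Run:
```python
from h import *
car();d=snap('wrist','w19')
```

```text
t 20.9167 car xyz [0.0045 0.0008 0.1624] yaw 0.2919 tz [ 0.012  0.003 -1.   ] F [1.4 0.6 1.2] open 0.0434
```

View pics/w19.png

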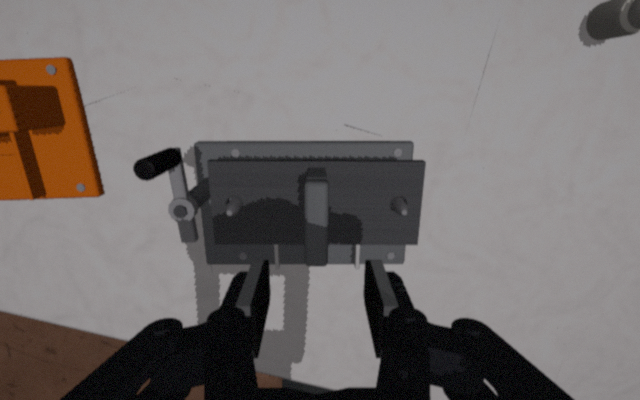

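Run:
```python
from h import *
car();d=load('w19');ex=np.array([np.cos(YAW),np.sin(YAW)]);ey=np.array([-ex[1],ex[0]])
c=cv2.resize(d['color'][130:280,120:440],(800,375),interpolation=cv2.INTER_CUBIC);cv2.imwrite('pics/w19c.png',cv2.convertScaleAbs(c,alpha=2))
g=lambda u,v,z:(lambda q:(q@ex,q@ey))(plane(d,u,v,z)[:2]-O)
print('knob',g(144,169,.130));print([np.round(g(*q,.076),4) for q in((209,160),(425,161),(418,245),(212,243))])
```

```text
t 20.9667 car xyz [0.0032 0.0008 0.1594] yaw 0.2919 tz [ 0.009  0.002 -1.   ] F [ 0.9  0.9 -0. ] open 0.0426
knob (np.float64(0.04003891796801763), np.float64(0.10367806747717986))
[array([0.035 , 0.0808]), array([ 0.0341, -0.0811]), array([-0.0348, -0.0819]), array([-0.0327,  0.0848])]
```

View pics/w19c.png

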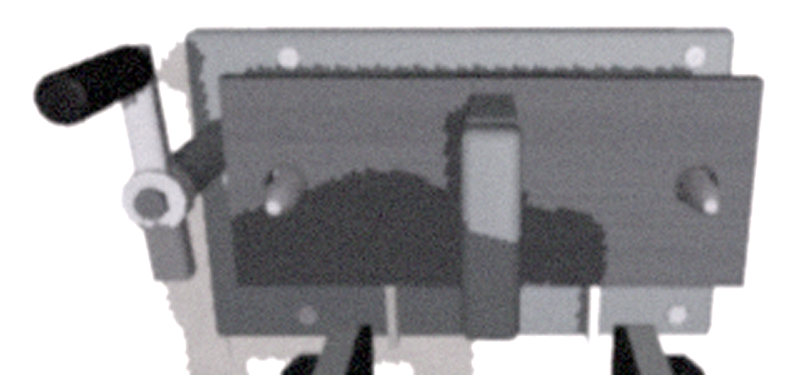

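The cover plate corners fit the seated height to about 2 mm, and the knob measures at carrier (40,103) mm, so the latch is open. Going to the knob with the jaws straddling it.

Request:
jog_arm(deltas=[[0.7,-1.8,0,0,0,0,0],[1.2,-3,0,0,0,0,0],[1.2,-3,0,0,0,0,0],[0.6,-1.7,0,0,0,0,0],[0.2,-0.6,0,0,0,0,0],[0,0,0,0,0,0,0],[0,0,0,0,0,0,0]])

```text
t: 21.55
tool_pos: [0.515, 0.3197, 0.1531]
tool_rot: [[0.958, 0.288, -0.001], [0.288, -0.958, -0.001], [-0.002, 0.001, -1.0]]
contact_force: [0.6, 0.1, 0.6]
opening: 0.0426
```

Run:
```python
from h import *
car();d=snap('wrist','w20')
ex=np.array([np.cos(YAW),np.sin(YAW)]);ey=np.array([-ex[1],ex[0]])
for k in((.04,.101,.130),(.04,.101,.087),(0,.101,.087)):print(proj(d,[*(O+k[0]*ex+k[1]*ey),k[2]]))
```

```text
t 21.55 car xyz [0.0384 0.1014 0.1531] yaw 0.2921 tz [-0.001 -0.001 -1.   ] F [0.6 0.1 0.6] open 0.0426
(np.float64(316.60316043746406), np.float64(226.79850683953208))
(np.float64(316.46744591421356), np.float64(203.82647824157272))
(np.float64(316.50924874523986), np.float64(253.93148943236892))
```

View pics/w20.png

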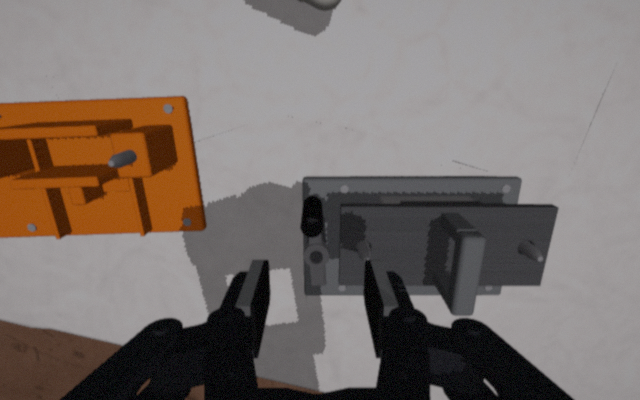

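Request:
jog_arm(deltas=[[0.1,-0.1,1,0,0,0,0],[0.05,-0.1,2,0,0,0,0],[0,0,2,0,0,0,0],[0,0,2,0,0,0,0],[0,0,1.2,0,0,0,0],[0,0,0.6,0,0,0,0],[0,0,0.2,0,0,0,0],[0,0,0,0,0,0,0]])

```text
t: 22.27
tool_pos: [0.5165, 0.3224, 0.0639]
tool_rot: [[0.958, 0.287, -0.0], [0.287, -0.958, -0.0], [-0.0, 0.0, -1.0]]
contact_force: [-0.3, -1.0, 0.1]
opening: 0.0426
```

Run:
```python
from h import *
car();d=snap('wrist','w21')
```

```text
t 22.2667 car xyz [0.0406 0.1036 0.0639] yaw 0.2913 tz [-0. -0. -1.] F [-0.3 -1.   0.1] open 0.0426
```

View pics/w21.png

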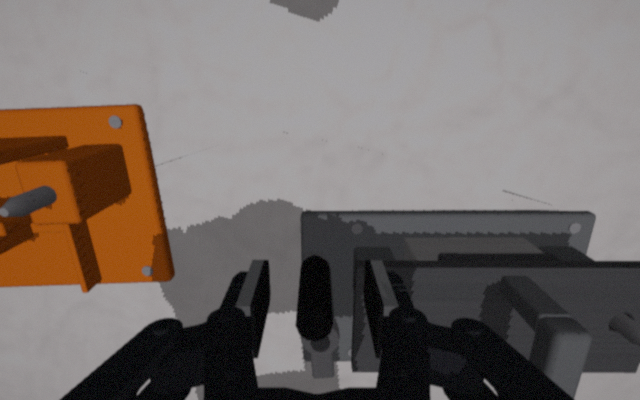

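The knob at (315,300) is centred between the jaws. Closing, then starting the swing.

Request:
jog_arm(deltas=[[0,0,0,0,0,0,-1],[0,0,0,0,0,0,-1],[0,0,0,0,0,0,-1],[0,0,0,0,0,0,-1],[0,0,0,0,0,0,-1]])

```text
t: 22.73
tool_pos: [0.5172, 0.3232, 0.0653]
tool_rot: [[0.958, 0.288, 0.002], [0.288, -0.958, 0.001], [0.002, -0.0, -1.0]]
contact_force: [-0.1, 0.4, 4.7]
opening: 0.0124
```

Request:
jog_arm(deltas=[[-0.02,-0.2,0,0,0,-0.05,-1],[-0.02,-0.3,0,0,0,-0.08,-1],[-0.02,-0.3,0,0,0,-0.08,-1],[-0.02,-0.3,0,0,0,-0.08,-1]])

```text
t: 23.07
tool_pos: [0.5117, 0.3337, 0.0653]
tool_rot: [[0.834, 0.552, 0.001], [0.552, -0.834, 0.002], [0.002, -0.001, -1.0]]
contact_force: [-1.4, 2.8, 5.8]
opening: 0.0122
```

Run:
```python
from h import *
car();d=snap('wrist','w22')
```

```text
t 23.0667 car xyz [0.0393 0.1158 0.0653] yaw 0.5852 tz [ 0.001  0.002 -1.   ] F [-1.4  2.8  5.8] open 0.0122
```

View pics/w22.png

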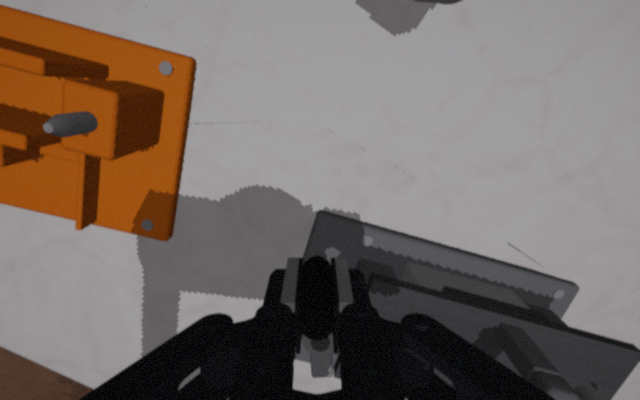

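The knob is held and the latch follows, now at about 0.36 rad. I'll relieve a small upward load and continue the swing.

Request:
jog_arm(deltas=[[-0.05,-0.35,-0.1,0,0,-0.09,-1],[-0.05,-0.35,-0.05,0,0,-0.09,-1],[-0.02,-0.35,0,0,0,-0.09,-1],[-0.02,-0.35,0,0,0,-0.09,-1]])

```text
t: 23.45
tool_pos: [0.5008, 0.3441, 0.0655]
tool_rot: [[0.585, 0.811, 0.0], [0.811, -0.585, 0.004], [0.003, -0.002, -1.0]]
contact_force: [-1.5, 6.0, -0.4]
opening: 0.0125
```

Run:
```python
from h import *
car()
```

```text
t 23.45 car xyz [0.0318 0.1289 0.0655] yaw 0.9457 tz [ 0.     0.004 -1.   ] F [-1.5  6.  -0.4] open 0.0125
```

Request:
jog_arm(deltas=[[-0.05,-0.38,0,0,0,-0.095,-1],[-0.02,-0.38,0,0,0,-0.095,-1],[-0.02,-0.38,0,0,0,-0.095,-1],[-0.02,-0.38,0,0,0,-0.095,-1],[-0.02,-0.38,0,0,0,-0.095,-1],[-0.02,-0.38,0,0,0,-0.095,-1]])

```text
t: 23.95
tool_pos: [0.4781, 0.3512, 0.0655]
tool_rot: [[0.055, 0.998, -0.003], [0.998, -0.055, 0.003], [0.003, -0.003, -1.0]]
contact_force: [-4.2, 4.3, 2.6]
opening: 0.0126
```

Run:
```python
from h import *
car()
```

```text
t 23.95 car xyz [0.0121 0.1422 0.0655] yaw 1.5161 tz [-0.003  0.003 -1.   ] F [-4.2  4.3  2.6] open 0.0126
```

Request:
jog_arm(deltas=[[-0.03,-0.36,0,0,0,-0.09,-1],[-0.02,-0.36,0,0,0,-0.09,-1],[-0.02,-0.3,0,0,0,-0.08,-1],[0,0,0,0,0,0,-1]])

```text
t: 24.28
tool_pos: [0.4672, 0.35, 0.0655]
tool_rot: [[-0.202, 0.979, -0.004], [0.979, 0.202, 0.003], [0.004, -0.003, -1.0]]
contact_force: [-5.6, 5.0, 2.0]
opening: 0.0126
```

Run:
```python
from h import *
car()
```

```text
t 24.2833 car xyz [0.0013 0.1442 0.0655] yaw 1.7745 tz [-0.004  0.003 -1.   ] F [-5.6  5.   2. ] open 0.0126
```

Request:
jog_arm(deltas=[[0,-0.2,0,0,0,-0.04,-1],[0,-0.1,0,0,0,-0.02,-1],[0,0,0,0,0,0,-1]])

```text
t: 24.53
tool_pos: [0.465, 0.3494, 0.0655]
tool_rot: [[-0.258, 0.966, -0.003], [0.966, 0.258, 0.003], [0.004, -0.002, -1.0]]
contact_force: [-4.9, 4.4, 2.2]
opening: 0.0126
```

Run:
```python
from h import *
car()
```

```text
t 24.5333 car xyz [-0.001   0.1443  0.0655] yaw 1.8322 tz [-0.003  0.003 -1.   ] F [-4.9  4.4  2.2] open 0.0126
```

Request:
jog_arm(deltas=[[0,-0.15,0,0,0,-0.03,-1],[0,-0.15,0,0,0,-0.02,-1],[0,0,0,0,0,0,-1]])

```text
t: 24.78
tool_pos: [0.4651, 0.3486, 0.0657]
tool_rot: [[-0.308, 0.952, 0.004], [0.952, 0.307, 0.004], [0.002, 0.005, -1.0]]
contact_force: [6.5, 5.6, -4.0]
opening: 0.012
```

Run:
```python
from h import *
car();d=snap('wrist','w23');snap('scene','sc5');snap('side','s6')
c=load('s6')['color'][140:220,220:320];cv2.imwrite('pics/s6c.png',cv2.convertScaleAbs(cv2.resize(c,(700,560),interpolation=cv2.INTER_CUBIC),alpha=1.5))
```

```text
t 24.7833 car xyz [-0.001   0.1435  0.0657] yaw 1.8834 tz [ 0.004  0.004 -1.   ] F [ 6.5  5.6 -4. ] open 0.012
```

View pics/w23.png

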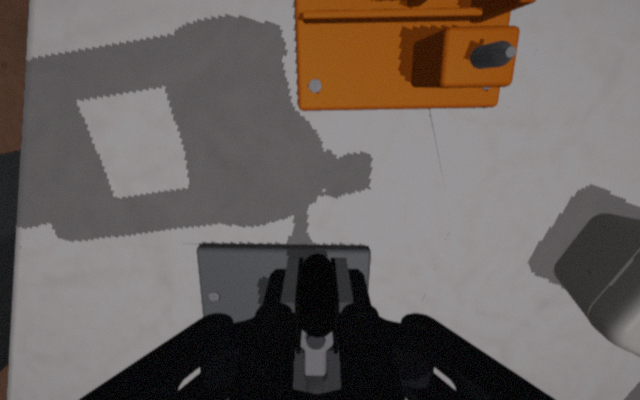

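View pics/s6c.png

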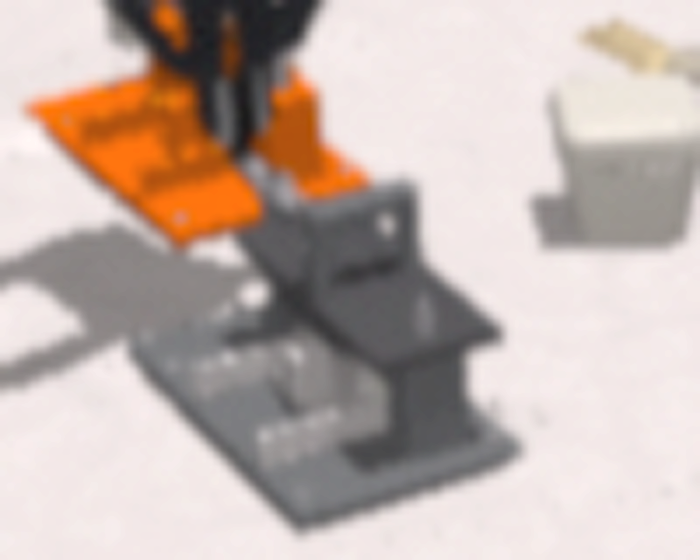

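At the stop: the force along x went from -5 to +6.5 N with no further motion. Opening and retracting upward.

Request:
jog_arm(deltas=[[0,0,0,0,0,0,-0.5],[0,0,0,0,0,0,-0.2],[0,0,0,0,0,0,0],[0,0,0,0,0,0,0],[0,0,0,0,0,0,0],[0,0,-1,0,0,0,0],[0,0,-2.5,0,0,0,0],[0,0,-3.5,0,0,0,0],[0,0,-3.5,0,0,0,0],[0,0,-2,0,0,0,0]])

```text
t: 25.77
tool_pos: [0.4652, 0.3478, 0.1961]
tool_rot: [[-0.306, 0.952, 0.006], [0.952, 0.306, 0.003], [0.001, 0.006, -1.0]]
contact_force: [-0.1, -0.7, 0.9]
opening: 0.0429
```

Request:
jog_arm(deltas=[[3,0,0,0,0,0,0],[3,0,0,0,0,0,0],[2,0,0,0,0,0,0],[0,0,0,0,0,0,0],[0,0,0,0,0,0,0]])

```text
t: 26.18
tool_pos: [0.4389, 0.4237, 0.191]
tool_rot: [[-0.308, 0.951, 0.0], [0.951, 0.308, -0.0], [-0.0, 0.0, -1.0]]
contact_force: [-1.1, -0.4, -0.3]
opening: 0.0427
```

Run:
```python
from h import *
car();d=snap('wrist','w24');snap('side','s7');snap('scene','sc6')
a=load('s7')['color'][140:220,220:320];b=load('sc6')['color'][160:240,220:300]
cv2.imwrite('pics/e.png',cv2.convertScaleAbs(np.hstack([cv2.resize(a,(430,344),interpolation=cv2.INTER_CUBIC),cv2.resize(b,(344,344),interpolation=cv2.INTER_CUBIC)]),alpha=1.5))
ex=np.array([np.cos(YAW),np.sin(YAW)]);ey=np.array([-ex[1],ex[0]])
for k in((0,.141,.130),(0,.101,.087),(0,.064,.094),(0,-.064,.094)):print(k,proj(d,[*(O+k[0]*ex+k[1]*ey),k[2]]))
```

```text
t 26.1833 car xyz [-0.0045  0.2229  0.191 ] yaw 1.8835 tz [ 0. -0. -1.] F [-1.1 -0.4 -0.3] open 0.0427
(0, 0.141, 0.13) (np.float64(319.8322009438075), np.float64(306.17807510890447))
(0, 0.101, 0.087) (np.float64(318.4616872122722), np.float64(315.28977187609087))
(0, 0.064, 0.094) (np.float64(317.6522363330604), np.float64(352.8515694383924))
(0, -0.064, 0.094) (np.float64(315.13961723220757), np.float64(450.30334161820656))
```

View pics/w24.png

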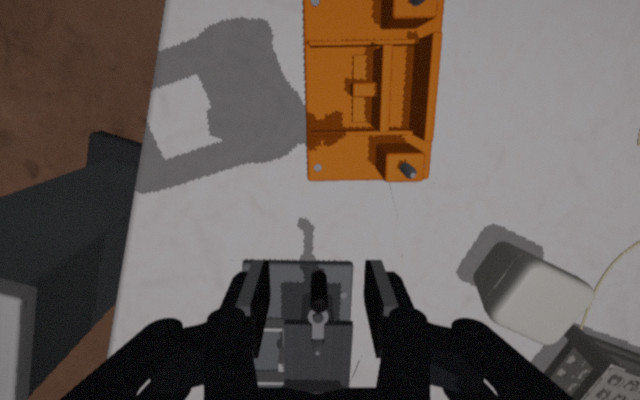

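View pics/e.png

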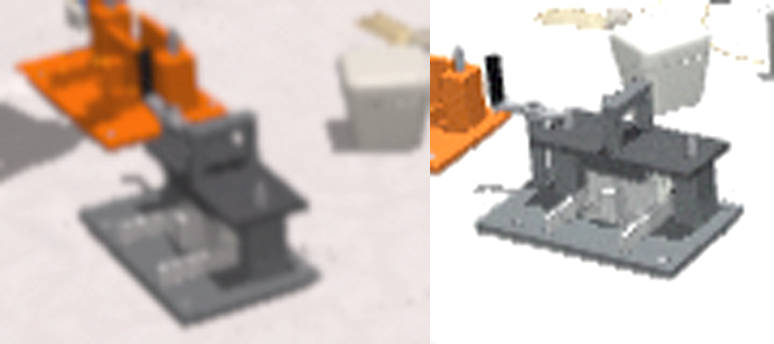

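Request:
jog_arm(deltas=[[-2,0,-0.5,0,0,0,0],[-3.5,0,-0.5,0,0,0,0],[-3.5,0,-0.5,0,0,0,0],[-3.5,0,-0.5,0,0,0,0],[-2,0,0,0,0,0,0],[0,0,0,0,0,0,0],[0,0,0,0,0,0,0]])

```text
t: 26.92
tool_pos: [0.4841, 0.2835, 0.2107]
tool_rot: [[-0.303, 0.953, 0.0], [0.953, 0.303, 0.0], [0.0, 0.0, -1.0]]
contact_force: [-0.5, 0.3, -0.8]
opening: 0.0426
```

Run:
```python
from h import *
car();d=snap('wrist','w25')
ex=np.array([np.cos(YAW),np.sin(YAW)]);ey=np.array([-ex[1],ex[0]])
for k in((0,.141,.130),(0,.141,.087),(0,.101,.087),(0,.064,.094),(0,-.064,.094)):print(k,np.round(proj(d,[*(O+k[0]*ex+k[1]*ey),k[2]]),1))
c=d['color'][100:300,200:440];cv2.imwrite('pics/w25c.png',cv2.convertScaleAbs(cv2.resize(c,(720,600),interpolation=cv2.INTER_CUBIC),alpha=2))
a=load('side0')['color'].astype(int);b=load('s7')['color'].astype(int)
for n,(u,v) in dict(box=(309,165),cup=(304,320),bottle=(344,213)).items():print(n,np.abs(a-b)[v-20:v+20,u-20:u+20].mean())
```

```text
t 26.9167 car xyz [-0.0015  0.0757  0.2107] yaw 1.8784 tz [ 0.  0. -1.] F [-0.5  0.3 -0.8] open 0.0426
(0, 0.141, 0.13) [319.7 109.8]
(0, 0.141, 0.087) [319.3 106.2]
(0, 0.101, 0.087) [318.5 154.8]
(0, 0.064, 0.094) [317.8 198.7]
(0, -0.064, 0.094) [315.7 322.7]
box 10.30125
cup 9.023125
bottle 10.336666666666666
```

View pics/w25c.png

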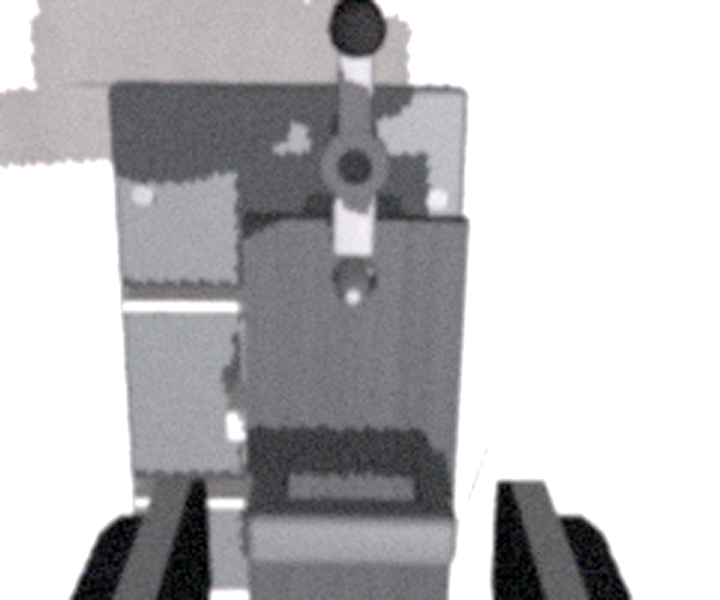

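The knob top is at (319,109) against a predicted (319.7,109.8) for fully closed. The hook lies over the cover's end at crop (353,225). The cover is flat, and nothing is in contact.

Run:
```python
from h import *
a=load('side0')['color'].astype(int);b=load('s7')['color'].astype(int)
print('empty table diff',np.abs(a-b)[280:320,240:280].mean())
car();print(job.sign_off())
```

```text
empty table diff 11.265416666666667
t 26.9667 car xyz [-0.0017  0.0766  0.2105] yaw 1.8799 tz [-0.  0. -1.] F [-0.1  0.6 -0.1] open 0.0426
the job is handed in; nothing more can be done
None
```

The card carrier is ready for transport, and I handed the job in at about 27 s of the 64 s allowed.

**What I did:**
- **Cards:** I pushed the follower until the five cards stood tight against the backstop. The force rose to about 9 N with the fingers within 1 mm of the expected home position.
- **Cover:** I lifted it by its bar and lowered it level over both pins until it touched down on the pillars. Touchdown was at z 0.0645–0.065 (predicted 0.0648), pressed with about 8 N, and only then released.
- **Latch:** I swung it by its knob to the stop, then let go and moved clear.

**Last checks:**
- **Latch closed:** the knob top is within 1 pixel of the predicted closed position, and the hook lies over the end of the cover.
- **Cover seated:** after release, the plate corners matched the seated height to about 2–3 mm.
- **Bystanders:** the white box, bottle and cup show no change in the side view beyond image noise.
- **Clear of everything:** the gripper is touching nothing.

**What went wrong or disagreed:**
- **Fingertip position:** the real fingertips sit about 31.5 mm short of the reported TCP. Because of this my first push passed over the follower without touching it. I measured the offset with a touch on bare table, which peaked at about 36 N vertically (about 40 N in total), more than intended. I corrected for the offset after that.
- **Finger opening:** it reads 1–2 mm low (15 mm on the 16 mm bar, 12.5 mm on the 14 mm knob).
- **Cards under the cover:** I did not measure the cards' uprightness again after the cover went on.

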